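Lock down the lid of a pigment mill jar

TASK

Finish closing the mill jar: screw the loose castle nut clockwise down its stud until it clamps the strap firmly (not by force: the lid is porcelain and cracks if it is overtightened), take it only on to the next slot that lines up with the cross hole in the stud, and push the locking pin through nut and stud until its nose stands out on the far side. Leave the pin in place with the nut still tight, and leave the other things on the bench where they are.

Things in the scene. Friction and masses are not known exactly. Their poses are not given: they have to be found in the camera images.
- jar: White porcelain mill jar, 152 mm diameter, fixed to the bench in a wooden ring. Origin under its middle, z up. A steel band carries two upright studs at y = -100 mm (the loose nut's) and y = +100 mm of its own frame; a strap runs between them over the lid. The y = +100 mm end already has its nut and pin (handle on the +x side) and is done: it shows the finished look.
- stud_hole (a point): Centre of the cross hole in the stud that carries the loose castle nut. x runs level along the hole, z up. The stud is 24 mm diameter and ends 14.5 mm above this point; the hole passes right through along x, 11 mm wide and 10 mm high. Both sides of the stud are free along x: the pin may be pushed in from either side.
- nut: Loose steel castle nut on the stud. Origin on its axis at its underside, z up. Flange 54 mm diameter, 7 mm high; body 49 mm diameter up to 22 mm; two wings along its own +x and -x, reaching 60 mm from the axis, 11 to 17 mm wide, 4.5 to 17.5 mm above the underside. Thread 5 mm pitch: clockwise from above lowers it. It stays put, but when tight it springs back up to 8 degrees on release.
- nut_crown (a point): Middle of the nut's crown, 30 mm above its underside, axes as the nut's. The crown, about 50 mm across, stands 22 to 38 mm above the underside and has six slots, open at the top, 11 mm wide and 16 mm deep, at 30, 90, 150, 210, 270 and 330 degrees from the nut's x: one comes in line with the cross hole every 60 degrees.
- strap: Steel clamp strap, 261 x 44 x 12 mm, along its own y over the lid, captive on both studs. Origin at the centre of its underside. The nut starts 1 to 2 turns above clamping, unknown as the gasket varies. It turns at 0.08 N m until it bears on the strap, then stiffens; it is firm from about 0.25 N m (5 N on a wing at 47 mm), 60 degrees more add about 0.4 N m, and over 1.2 N m may crack the lid.
- pin: Steel locking pin, 135 mm long, 0.16 kg, lying loose on the bench to the robot's right. Origin at the centre of its dark handle, a block 45 mm long (x) and 20 x 20 mm; x points along the pin to its nose. The shank is 8 mm diameter and 90 mm long, with a nose tapering over the last 8 mm to 3 mm; it lies on the handle's axis, 10 mm above the bench when the pin lies there.
- pin_shank (a point): Middle of the pin's shank, 67.5 mm from the handle's centre along the pin's x.
- pin_nose (a point): Tip of the pin's nose, 112.5 mm from the handle's centre along the pin's x.
- muller: Bystander: glass muller, 68 mm diameter, 104 mm tall, on the paint slab at the left.
- knife: Bystander: palette knife about 200 mm long on the paint slab.
- pigment_a: Bystander: glass pigment jar, 60 mm diameter, 85 mm tall, beyond the pin.
- pigment_b: Bystander: amber glass jar, 68 mm diameter, 100 mm tall, right of the pin.
- brush: Bystander: brush about 190 mm long on the bench at the right.
- mortar: Bystander: white mortar bowl, 100 mm diameter, 60 mm tall, on the near left of the jar.
- spanner: Bystander: spanner 180 mm long lying beyond the jar.
Not all that is in view belongs to the job. There is more than one size of the pin; the job needs the middle-sized.

How it is judged:
By the outcome, as a careful person would: the job done as asked, in the order asked, and still so for the second after the job is handed in, with the robot touching nothing.
It also fails if it takes over 67 s, if anything falls off the work surface, if the arm or the gripper's body presses on something with over 40 N, if the wrist force passes 120 N, or if a joint passes its speed limit or range.

ROBOT

A 7-joint arm with a two-finger parallel gripper is mounted at the origin on the work surface. World frame = base frame: x ahead of the robot, y to its left, z up, the work surface at z = 0. Lengths are in m, angles in rad, forces in N, time in s.
With the tool pointing down it reaches from about 0.35 to 0.9 m from the base axis. Payload 7.2 kg.
Tool frame: the origin (TCP) lies at the very end of the fingers, on their centre line; the grasp point (between the pads) lies ctrl.tcp_to_grasp behind it (ctrl.tcp_to_grasp is the distance from the TCP to the grasp point, in m); z points along the fingers, y is the direction in which the jaws open and shut (so a half turn about z gives the same grasp; the last joint's range is limited). The gripper opens to 85 mm and grips with 20 to 120 N. Pads are 22 mm wide; open, the fingers measure 114 mm over their backs; the gripper's body (76 mm by 85 mm) begins 54 mm behind the grasp point. The pads swing forward as they close: fully open they stand 13 mm farther back than shut.
Start: joints at [-1.244, 0.411, -0.013, 1.596, 0.006, 1.134, -0.082], TCP at [0.24, 0.577, 0.231] pointing down, gripper open.
Joint ranges: [-2.95, 2.95], [-0.29, 1.99], [-1.47, 1.44], [0.14, 2.54], [-1.03, 4.17], [0.13, 1.85], [-2.86, 2.86]. Speed limits (rad/s): [2.39, 2.39, 3.01, 3.01, 3.14, 3.14, 3.14].

INTERFACE

Orientations are given as a unit quaternion [w, x, y, z].
In Python, from workcell import ctrl, snapshot, finish_job gives the robot as it stands.
- The arm moves only by the tool arm_command, never from a script. Its argument "commands" is a list of rows, each a list of 4 numbers: the shift along the tool's x, y, z in units of 30 mm (1.0 is 30 mm), then the turn about the tool's z in units of 6 degrees (1.0 is 6 degrees). In form: [[tx, ty, tz, roll], ...]. A call has exactly 5 rows; each row shifts and turns the commanded pose from where the row before left it, along the tool's axes as they then stand; what a row does not reach is not made up. A row lasts 1/12 s, in which the tool goes at most 41.7 mm and 7.16 degrees, less where a joint would pass 70% of its speed; a pose out of reach is approached as far as the arm can. A call is refused whole if a number of a shift passes 1 or a number of a turn 1, either way. A call with a gripper value outside its range is refused whole. "gripper" is the gripper command: -1 is shut, 1 is fully open, values between are in proportion, set as the call begins (left out, the last holds). The fingers move at their own pace and stop on an object; "newtons" is the grip in N (left out, the last holds). Time passes only in rows, so rows that do not move let the fingers close, or fill a call up. It gives the time, the measured TCP pose, the force and the opening at its end, in the units of the state.
- ctrl.get_state(): the state, without advancing time (a new reading comes with each control period).
- snapshot(name): name is "scene" or "top"; returns a dict with "color" (420x560x3 uint8, blue, green, red), "vertical_fov" (degrees; the focal length in pixels is half the picture's height over the tangent of half this angle, whatever the lens; pixels are square), "cx", "cy" (the principal point, pixels), "dist_coeffs" ([k1, k2, p1, p2, k3] as OpenCV has them; the pictures are not rectified), "eye" and "attitude" of the camera in the world. Camera axes: x right, y up, looking along -z (the intrinsics and any distortion apply to the point x, -y, -z); pixel columns grow to the right and rows downward; lengths in m; the calibration is good to about 2 mm. A picture is of the moment at which its call begins. There is no depth.
- finish_job(): hands the job in, once; it reports no verdict.
The state is a dict: "t": time; "joint_positions": joint angles; "qvel": joint speeds; "joint_torque": joint torques, N m; "eef_pos": TCP position; "tcp_rot": TCP orientation; "ft_force": force on the tool from outside, world axes, zero at the start; "wrist_torque": the same for the moment, N m; "opening": finger opening in m.
Only numpy, scipy, OpenCV 4.12 (cv2) and the standard library are available. Lean on these libraries where they do the work, as an engineer would, in place of code of your own. Each camera call takes 0.05 s, during which the arm holds its last target.

## Working session

There is one attempt and no reset: what is moved stays moved. The work goes in short steps, Python scripts to look and compute and a tool call to move; the robot and the scene stay as the last step left them, time stands still between calls to the robot, and variables do not carry over. Pictures are saved under pics/ and viewed, and the job is handed in when it is done.

Besides the shell and the picture viewer there is one more tool, called after "Emit:" in YAML: its name, and indented under it one key for each argument. arm_command: Moves the arm, as the interface text tells. Its arguments: {"type":"object","properties":{"commands":{"type":"array"},"gripper":{"type":"number"},"newtons":{"type":"number"}},"required":["commands"]}

```bash
ls; mkdir -p pics; cat > h.py <<'E'
import numpy as np, cv2, json
from workcell import ctrl, snapshot, finish_job
from scipy.spatial.transform import Rotation as R
E
python3 - <<'E'
from h import *
s=ctrl.get_state()
for k,v in s.items(): print(k,np.round(v,4))
print(ctrl.tcp_to_grasp)
import pickle
for n in("scene","top"):
    d=snapshot(n); cv2.imwrite(f"pics/{n}0.png",d["color"]); print({k:v for k,v in d.items() if k!="color"})
    pickle.dump(d,open(f"{n}0.pkl","wb"))
E
```

```text
pics
t 0.0
joint_positions [-1.2442  0.4119 -0.0127  1.597   0.0056  1.1343 -0.0822]
qvel [-0.0003 -0.0009  0.0004 -0.0008  0.0014 -0.0002 -0.0004]
joint_torque [-4.00000e-04 -6.00630e+01  6.82100e-01 -2.99397e+01  1.38000e-02
  1.14000e-02  0.00000e+00]
eef_pos [0.2402 0.5765 0.2305]
tcp_rot [-1.000e-04  1.961e-01  9.806e-01 -8.000e-04]
ft_force [ 0.0917 -0.1396  0.2145]
wrist_torque [ 0.0304 -0.0053 -0.0147]
opening 0.0855
0.0187
{'vertical_fov': 45.13816214182108, 'cx': 271.6009253042794, 'cy': 200.61027941907824, 'dist_coeffs': array([0.04053022, 0.        , 0.        , 0.        , 0.        ]), 'eye': array([ 1.08254437, -0.93600447,  1.10458037]), 'attitude': array([0.88559958, 0.40887234, 0.10193658, 0.1953093 ])}
{'vertical_fov': 47.32228649512051, 'cx': 272.05871067235876, 'cy': 209.99081528291325, 'dist_coeffs': array([-0.03007622,  0.        ,  0.        ,  0.        ,  0.        ]), 'eye': array([0.32549297, 0.07170598, 1.83470253]), 'attitude': array([ 0.7152632 ,  0.04935931, -0.05823367, -0.69467334])}
```

View pics/scene0.png

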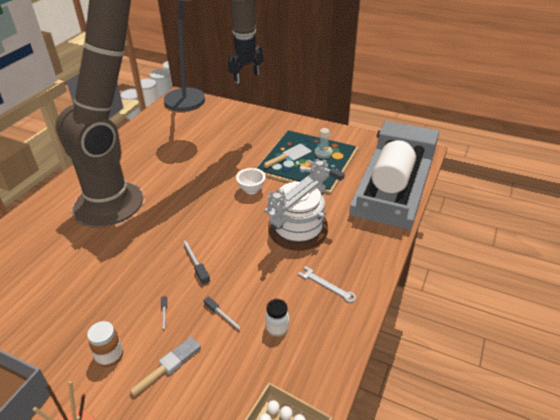

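View pics/top0.png

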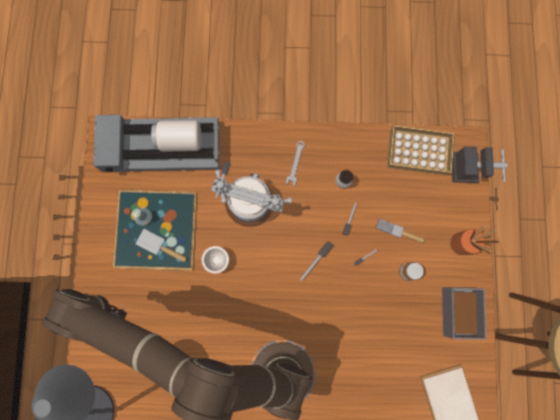

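The scene view shows three pins: large at (197,262), small at (165,310) and middle at (222,313). The loose nut is at about (277,207), on the right-hand end of the strap in the top view (277,203).

```bash
cat >> h.py <<'E'
import pickle
def K(d):
    f=d["color"].shape[0]/2/np.tan(np.radians(d["vertical_fov"])/2)
    return np.array([[f,0,d["cx"]],[0,f,d["cy"]],[0,0,1]])
def Rc(d):
    q=d["attitude"]; return R.from_quat([q[1],q[2],q[3],q[0]]).as_matrix()
def proj(d,P):
    P=np.atleast_2d(np.asarray(P,float)); M=np.diag([1,-1,-1])@Rc(d).T
    t=-M@d["eye"]; return cv2.projectPoints(P,cv2.Rodrigues(M)[0],t,K(d),d["dist_coeffs"])[0][:,0]
def ray(d,uv):
    n=cv2.undistortPoints(np.array([[uv]],float),K(d),d["dist_coeffs"])[0,0]
    v=Rc(d)@np.array([n[0],-n[1],-1]); return d["eye"],v
def onz(d,uv,z):
    e,v=ray(d,uv); return e+v*(z-e[2])/v[2]
def tri(obs):
    A=np.zeros((3,3));b=np.zeros(3)
    for d,uv in obs:
        e,v=ray(d,uv);v=v/np.linalg.norm(v);Q=np.eye(3)-np.outer(v,v);A+=Q;b+=Q@e
    return np.linalg.solve(A,b)
def crop(d,u0,v0,u1,v1,s,fn,P=None):
    im=cv2.resize(d["color"][v0:v1,u0:u1],None,fx=s,fy=s,interpolation=cv2.INTER_CUBIC)
    for u in range((u0+9)//10*10,u1,10):
        cv2.line(im,(int((u-u0+.5)*s),0),(int((u-u0+.5)*s),6 if u%50 else 14),(0,255,255),1)
        if u%20==0: cv2.putText(im,str(u),(int((u-u0+.5)*s)-10,24),0,.4,(0,255,255),1)
    for v in range((v0+9)//10*10,v1,10):
        cv2.line(im,(0,int((v-v0+.5)*s)),(6,int((v-v0+.5)*s)),(0,255,255),1)
        if v%20==0: cv2.putText(im,str(v),(8,int((v-v0+.5)*s)+4),0,.4,(0,255,255),1)
    if P is not None:
        for p in P: cv2.circle(im,(int((p[0]-u0+.5)*s),int((p[1]-v0+.5)*s)),2,(0,0,255),-1)
    cv2.imwrite(fn,im)
def load(n): return pickle.load(open(n+".pkl","rb"))
E
python3 - <<'E'
from h import *
s=load("scene0");t=load("top0")
crop(s,245,150,355,250,7,"pics/s_jar.png")
crop(t,205,160,305,235,8,"pics/t_jar.png")
crop(s,150,230,250,340,5,"pics/s_pin.png")
crop(t,295,195,385,285,6,"pics/t_pin.png")
E
```

```text
(no output)
```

View pics/s_jar.png

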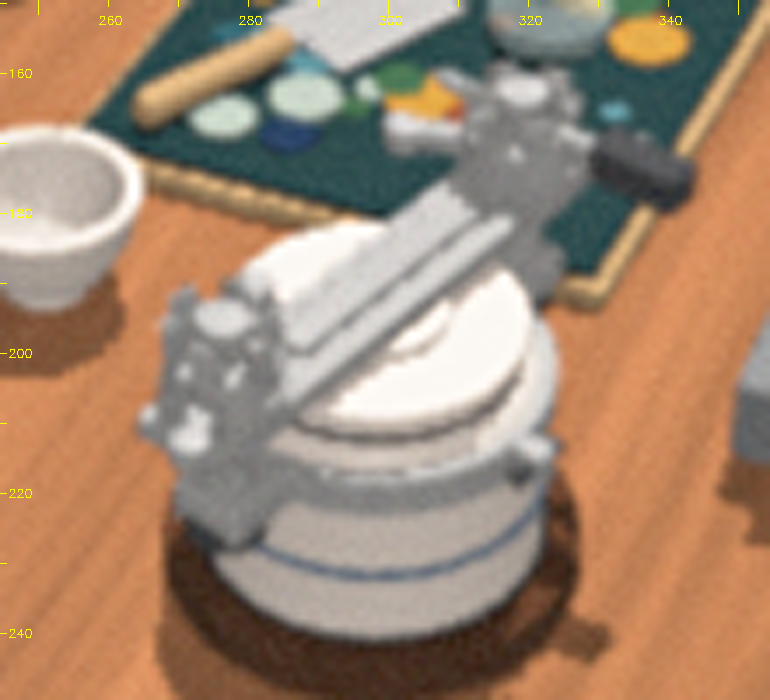

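View pics/t_jar.png

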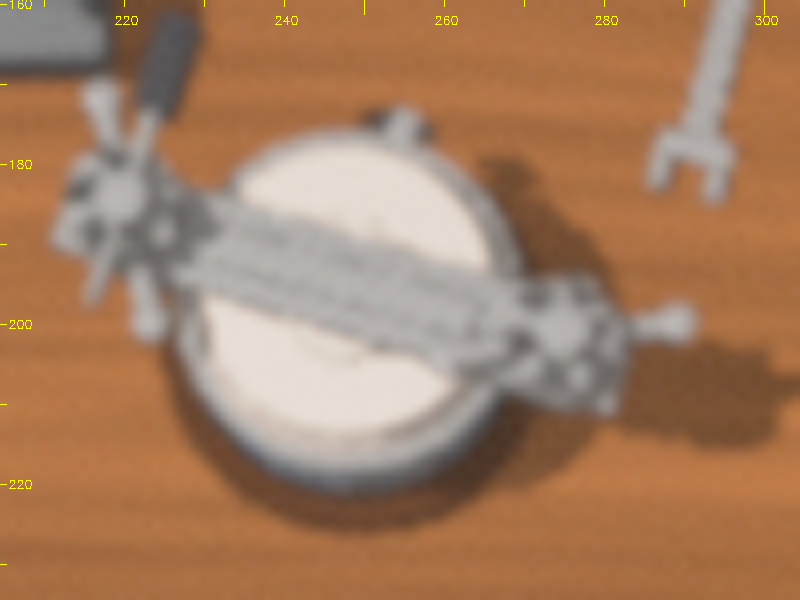

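View pics/s_pin.png

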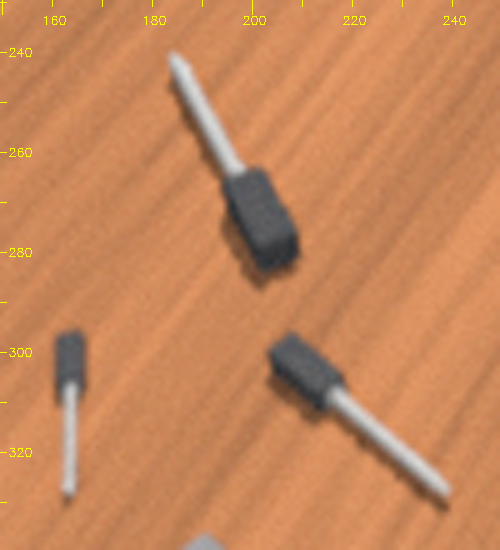

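View pics/t_pin.png

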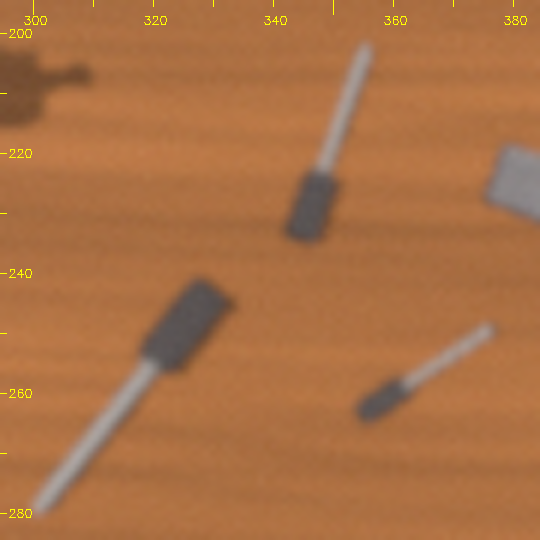

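```bash
python3 - <<'E'
from h import *
s=load("scene0");t=load("top0")
L=tri([(s,(276.3,195)),(t,(274.5,201))]);F=tri([(s,(319.3,162.5)),(t,(219.5,184))])
print("studs",L,F,np.linalg.norm(L-F), np.degrees(np.arctan2(*(F-L)[[1,0]])))
for n,d,uv in [("nose t",t,(355.5,202)),("nose s",s,(238.5,328)),("hend t",t,(345,234)),("hjoint t",t,(347.8,223.5)),("hjoint s",s,(216,308)),("hend s",s,(206,300.5))]: print(n,onz(d,uv,.01))
for a in ("big",(300.5,279.5),(329,243)),("small",(376,249),(356,263)): print(a[0],np.linalg.norm(onz(t,a[1],.01)-onz(t,a[2],.01)))
print("wing",tri([(s,(267,209.5)),(s,(267,209.5)),(t,(289,199.5))]))
E
```

```text
studs [0.60824943 0.04741545 0.20342054] [0.66208066 0.23966211 0.20386203] 0.19964161632996177 74.35715431943872
nose t [ 0.6470307  -0.26969963  0.01      ]
nose s [ 0.64603361 -0.27037679  0.01      ]
hend t [ 0.52128818 -0.22950176  0.01      ]
hjoint t [ 0.56217841 -0.24009548  0.01      ]
hjoint s [ 0.56052811 -0.23910107  0.01      ]
hend s [ 0.52282594 -0.22846703  0.01      ]
big 0.1766705306223074
small 0.09458296947292877
wing [ 0.60995228 -0.00715386  0.19474096]
```

```bash
cat >> h.py <<'E'
def nutmodel(x,y,z,a):
    P=[]
    c=np.radians(np.arange(0,360,10))
    for r,h in ((27,0),(24.5,22),(25,38)):
        P+= [[r*np.cos(q),r*np.sin(q),h] for q in c]
    for sg in (1,-1):
        for h in (4.5,17.5):
            P+=[[sg*r,w*1.0,h] for r in np.linspace(25,60,8) for w in (-7,7)]
            P+=[[sg*60,w,h] for w in (-3,0,3)]
    P=np.array(P)/1000
    R_=R.from_euler('z',a,degrees=True).as_matrix()
    return P@R_.T+np.array([x,y,z])
def circ(c,r,n=24):
    q=np.linspace(0,2*np.pi,n,endpoint=False)
    return np.c_[c[0]+r*np.cos(q),c[1]+r*np.sin(q),np.full(n,c[2])]
E
python3 - <<'E'
from h import *
s=load("scene0");t=load("top0")
for z in (.15,.16,.17,.18): 
    p=onz(t,(289,199.5),z); d=p[:2]-[.608,.0474]; print(z,p,np.linalg.norm(d),np.degrees(np.arctan2(d[1],d[0])))
S=[circ((.6082,.0474,.2034),.012),circ((.6621,.2397,.2034),.012)]
P=np.vstack(S+[nutmodel(.6082,.0474,.155,-84)])
crop(s,245,150,355,250,7,"pics/s_o.png",proj(s,P));crop(t,205,160,305,235,8,"pics/t_o.png",proj(t,P))
E
```

```text
0.15 [ 0.62410271 -0.00525122  0.15      ] 0.05505859154861001 -72.99441666412115
0.16 [ 0.62233023 -0.00479442  0.16      ] 0.054125902567349844 -74.64746826894142
0.17 [ 0.62055775 -0.00433762  0.17      ] 0.0532398238134267 -76.35700756391692
0.18 [ 0.61878527 -0.00388082  0.18      ] 0.052402719740296616 -78.12277994938388
```

View pics/s_o.png

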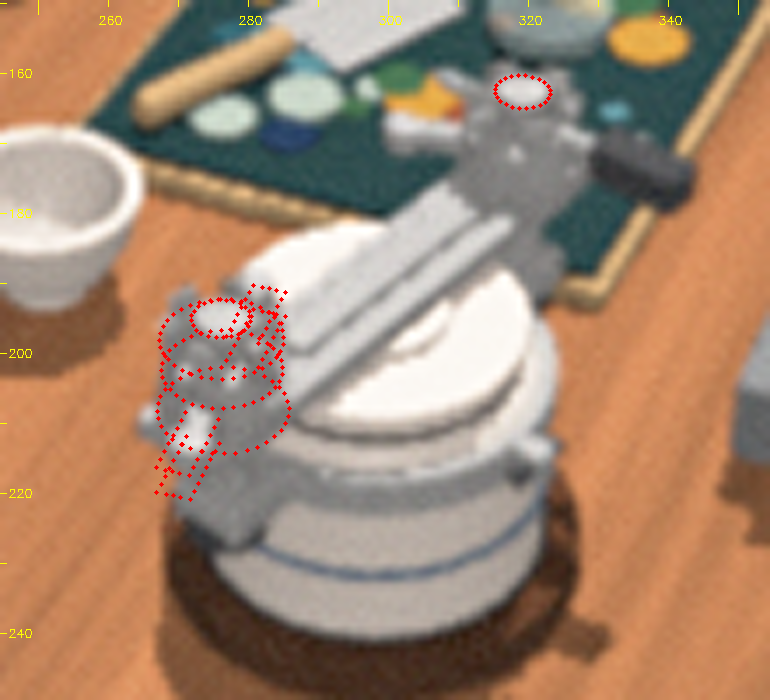

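View pics/t_o.png

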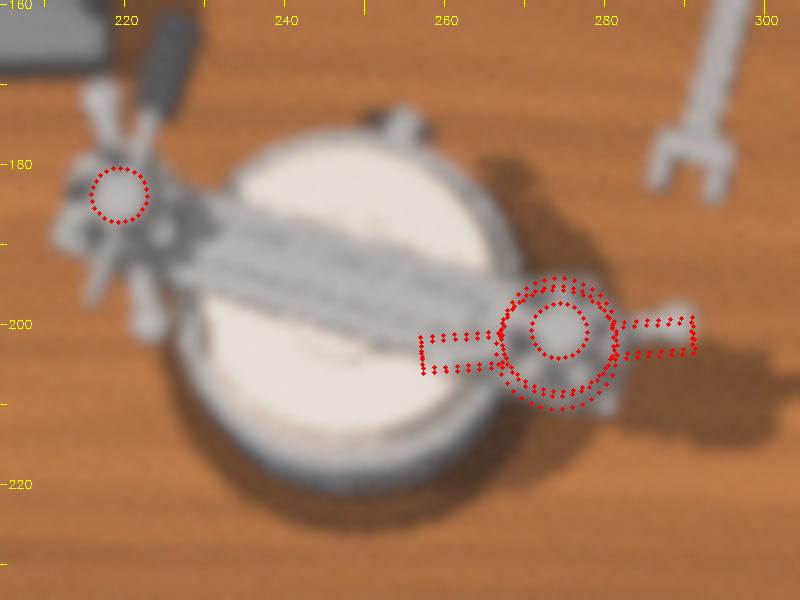

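```bash
python3 - <<'E'
from h import *
s=load("scene0");t=load("top0")
ims=[]
for i,(z,a) in enumerate(((.16,-74),(.165,-75),(.17,-76))):
    P=nutmodel(.6082,.0474,z,a)
    crop(s,255,180,295,230,9,"pics/a.png",proj(s,P));crop(t,255,180,300,220,8,"pics/b.png",proj(t,P))
    a_=cv2.imread("pics/a.png");b_=cv2.imread("pics/b.png")
    a_=cv2.resize(a_,(260,325));b_=cv2.resize(b_,(260,231));ims.append(np.vstack([a_,b_]))
cv2.imwrite("pics/o2.png",np.hstack(ims))
E
```

```text
(no output)
```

View pics/o2.png

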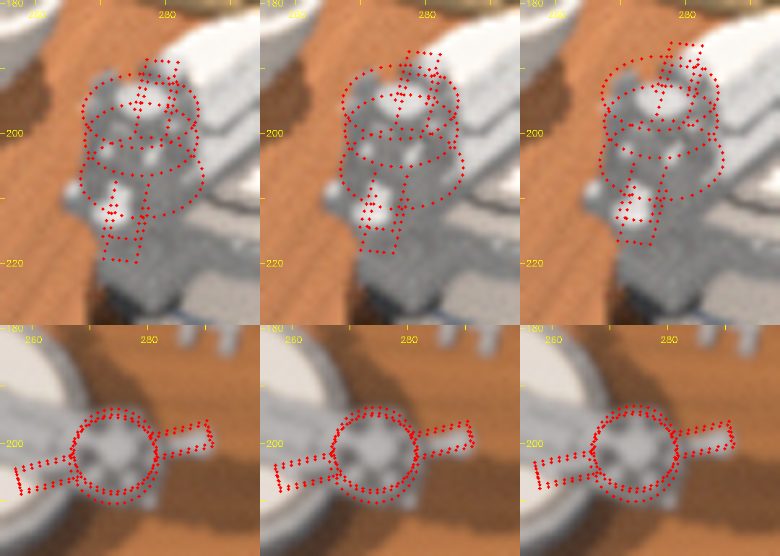

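```bash
cat >> h.py <<'E'
def psi_of(st):
    q=st["tcp_rot"]; m=R.from_quat([q[1],q[2],q[3],q[0]]).as_matrix(); return np.degrees(np.arctan2(m[1,1],m[0,1])),m
def plan(target,psi,n,st=None):
    st=st or ctrl.get_state(); p0,_=psi_of(st); p=np.array(st["eef_pos"]); dpsi=(psi-p0)
    rows=[]
    D=(np.array(target)-p)/n; cur=p0
    for i in range(n):
        c=np.radians(cur); y=np.array([np.cos(c),np.sin(c),0]); x=np.array([-np.sin(c),np.cos(c),0])
        rows.append([round(float(D@x/.03),2),round(float(D@y/.03),2),round(float(-D[2]/.03),2),round(float(-dpsi/n/6),2)])
        cur+=dpsi/n
    for i in range(0,n,5): print(json.dumps(rows[i:i+5]))
    print("maxrow mm",max(np.linalg.norm(r[:3]) for r in rows)*30)
def rep():
    s=ctrl.get_state(); print("t",round(s["t"],3),"p",np.round(s["eef_pos"],4),"psi",round(psi_of(s)[0],2),"j",np.round(s["joint_positions"],3),"F",np.round(s["ft_force"],2),"M",np.round(s["wrist_torque"],3),"op",round(s["opening"],4))
E
python3 - <<'E'
from h import *
plan([.6082,.0474,.24],133,20)
E
```

```text
[[-0.91, -0.58, -0.02, -0.55], [-0.87, -0.63, -0.02, -0.55], [-0.83, -0.68, -0.02, -0.55], [-0.79, -0.72, -0.02, -0.55], [-0.75, -0.77, -0.02, -0.55]]
[[-0.71, -0.81, -0.02, -0.55], [-0.66, -0.85, -0.02, -0.55], [-0.61, -0.89, -0.02, -0.55], [-0.56, -0.92, -0.02, -0.55], [-0.5, -0.95, -0.02, -0.55]]
[[-0.45, -0.98, -0.02, -0.55], [-0.39, -1.0, -0.02, -0.55], [-0.33, -1.02, -0.02, -0.55], [-0.27, -1.04, -0.02, -0.55], [-0.21, -1.05, -0.02, -0.55]]
[[-0.15, -1.06, -0.02, -0.55], [-0.09, -1.07, -0.02, -0.55], [-0.03, -1.07, -0.02, -0.55], [0.03, -1.07, -0.02, -0.55], [0.09, -1.07, -0.02, -0.55]]
maxrow mm 32.379159964396855
```

Emit:
arm_command:
  commands:
    - [-0.91,-0.58,-0.02,-0.55]
    - [-0.87,-0.63,-0.02,-0.55]
    - [-0.83,-0.68,-0.02,-0.55]
    - [-0.79,-0.72,-0.02,-0.55]
    - [-0.75,-0.77,-0.02,-0.55]
  gripper: 1
  newtons: 60

```text
t: 0.52
eef_pos: [0.3329, 0.4431, 0.2339]
tcp_rot: [-0.0, 0.052, 0.999, -0.0]
ft_force: [0.5, -0.1, 0.6]
opening: 0.0856
```

```bash
python3 - <<'E'
from h import *
rep();plan([.6082,.0474,.24],133,15)
E
```

```text
t 0.517 p [0.3329 0.4431 0.2339] psi 84.06 j [-0.997  0.29  -0.021  1.766  0.007  1.087  0.447] F [ 0.54 -0.07  0.63] M [ 0.012 -0.052 -0.006] op 0.0856
[[-0.7, -0.81, -0.01, -0.54], [-0.65, -0.85, -0.01, -0.54], [-0.6, -0.89, -0.01, -0.54], [-0.55, -0.92, -0.01, -0.54], [-0.5, -0.95, -0.01, -0.54]]
[[-0.44, -0.98, -0.01, -0.54], [-0.39, -1.0, -0.01, -0.54], [-0.33, -1.02, -0.01, -0.54], [-0.27, -1.04, -0.01, -0.54], [-0.21, -1.05, -0.01, -0.54]]
[[-0.15, -1.06, -0.01, -0.54], [-0.09, -1.07, -0.01, -0.54], [-0.03, -1.07, -0.01, -0.54], [0.03, -1.07, -0.01, -0.54], [0.09, -1.07, -0.01, -0.54]]
maxrow mm 32.23569450159249
```

Emit:
arm_command:
  commands:
    - [-0.7,-0.81,-0.01,-0.54]
    - [-0.65,-0.85,-0.01,-0.54]
    - [-0.6,-0.89,-0.01,-0.54]
    - [-0.55,-0.92,-0.01,-0.54]
    - [-0.5,-0.95,-0.01,-0.54]

```text
t: 0.93
eef_pos: [0.424, 0.3106, 0.2356]
tcp_rot: [-0.0, -0.089, 0.996, -0.0]
ft_force: [-0.4, 1.0, 0.2]
opening: 0.0857
```

Emit:
arm_command:
  commands:
    - [-0.44,-0.98,-0.01,-0.54]
    - [-0.39,-1.0,-0.01,-0.54]
    - [-0.33,-1.0,-0.01,-0.54]
    - [-0.27,-1.0,-0.01,-0.54]
    - [-0.21,-1.0,-0.01,-0.54]

```text
t: 1.35
eef_pos: [0.5138, 0.1809, 0.2371]
tcp_rot: [-0.0, -0.229, 0.974, -0.0]
ft_force: [0.3, 0.6, -0.1]
opening: 0.0859
```

```bash
python3 - <<'E'
from h import *
rep();plan([.6082,.0474,.235],133,6)
E
```

```text
t 1.35 p [0.5138 0.1809 0.2371] psi 116.43 j [-0.482  0.268  0.067  1.789 -0.02   1.085  1.624] F [ 0.28  0.58 -0.15] M [ 0.053 -0.002  0.017] op 0.0859
[[-0.14, -0.9, 0.01, -0.46], [-0.1, -0.9, 0.01, -0.46], [-0.05, -0.91, 0.01, -0.46], [-0.01, -0.91, 0.01, -0.46], [0.04, -0.91, 0.01, -0.46]]
[[0.08, -0.9, 0.01, -0.46]]
maxrow mm 27.34282355573396
```

Emit:
arm_command:
  commands:
    - [-0.14,-1.0,0.01,-0.5]
    - [-0.1,-1.0,0.01,-0.5]
    - [-0.05,-1.0,0.01,-0.5]
    - [0.0,-1.0,0.01,-0.5]
    - [0.04,-0.6,0.01,-0.4]

```text
t: 1.77
eef_pos: [0.5937, 0.0652, 0.2353]
tcp_rot: [-0.0, -0.347, 0.938, -0.001]
ft_force: [-0.7, 0.1, 0.4]
opening: 0.0854
```

```bash
python3 - <<'E'
from h import *
rep();plan([.6082,.0474,.215],133,3)
E
```

```text
t 1.767 p [0.5937 0.0652 0.2353] psi 130.67 j [-0.26   0.359  0.091  1.667 -0.034  1.117  2.121] F [-0.71  0.07  0.35] M [ 0.011 -0.001 -0.02 ] op 0.0854
[[0.01, -0.25, 0.23, -0.13], [0.01, -0.25, 0.23, -0.13], [0.01, -0.25, 0.23, -0.13]]
maxrow mm 10.195587280779858
```

Emit:
arm_command:
  commands:
    - [0,-0.2,0.2,0]
    - [0,0,0.2,0]
    - [0,0,0.2,0]
    - [0,0,0,0]
    - [0,0,0,0]

```text
t: 2.18
eef_pos: [0.5953, 0.0661, 0.2171]
tcp_rot: [-0.001, -0.348, 0.937, 0.0]
ft_force: [0.5, 0.3, -1.0]
opening: 0.0855
```

```bash
python3 - <<'E'
from h import *
rep();plan([.6082,.0474,.186],133,5)
E
```

```text
t 2.183 p [0.5953 0.0661 0.2171] psi 130.79 j [-0.257  0.379  0.088  1.684 -0.038  1.083  2.125] F [ 0.48  0.26 -1.03] M [ 0.    -0.023  0.041] op 0.0855
[[0.02, -0.15, 0.21, -0.07], [0.02, -0.15, 0.21, -0.07], [0.02, -0.15, 0.21, -0.07], [0.02, -0.15, 0.21, -0.07], [0.02, -0.15, 0.21, -0.07]]
maxrow mm 7.765307463326871
```

Emit:
arm_command:
  commands:
    - [0.05,-0.38,0,-0.2]
    - [0.05,-0.38,0,-0.2]
    - [0,0,0,0]
    - [0,0,0,0]
    - [0,0,0,0]

```text
t: 2.6
eef_pos: [0.6087, 0.0465, 0.2179]
tcp_rot: [0.0, -0.367, 0.93, 0.0]
ft_force: [-0.4, 0.5, -0.1]
opening: 0.0855
```

```bash
python3 - <<'E'
from h import *
rep();plan([.6082,.0474,.186],133,5)
E
```

```text
t 2.6 p [0.6087 0.0465 0.2179] psi 133.1 j [-0.22   0.396  0.088  1.655 -0.039  1.092  2.202] F [-0.42  0.45 -0.11] M [ 0.018  0.001 -0.011] op 0.0855
[[-0.0, 0.01, 0.21, 0.0], [-0.0, 0.01, 0.21, 0.0], [-0.0, 0.01, 0.21, 0.0], [-0.0, 0.01, 0.21, 0.0], [-0.0, 0.01, 0.21, 0.0]]
maxrow mm 6.307138812488591
```

Emit:
arm_command:
  commands:
    - [0,0.02,0.3,0]
    - [0,0,0.3,0]
    - [0,0,0.3,0]
    - [0,0,0.3,0]
    - [0,0,0,0]

```text
t: 3.02
eef_pos: [0.6073, 0.0457, 0.179]
tcp_rot: [-0.002, -0.367, 0.93, 0.0]
ft_force: [-0.3, -0.6, 0.7]
opening: 0.0855
```

Emit:
arm_command:
  commands:
    - [0,0,0,0]
    - [0,0,0,0]
    - [0,0,0,0]
    - [0,0,0,0]
    - [0,0,0,0]
  gripper: -1
  newtons: 60

```text
t: 3.43
eef_pos: [0.609, 0.0458, 0.1828]
tcp_rot: [0.001, -0.367, 0.93, 0.0]
ft_force: [-2.1, -0.0, 5.6]
opening: 0.0466
```

```bash
python3 - <<'E'
from h import *
rep()
d=snapshot("scene");pickle.dump(d,open("scene1.pkl","wb"));crop(d,230,130,330,240,6,"pics/s1.png")
rep()
E
```

```text
t 3.433 p [0.609  0.0458 0.1828] psi 133.07 j [-0.217  0.429  0.085  1.694 -0.042  1.019  2.205] F [-2.06 -0.04  5.58] M [ 0.215  0.671 -0.084] op 0.0466
t 3.483 p [0.6089 0.0459 0.1828] psi 133.08 j [-0.217  0.429  0.085  1.694 -0.042  1.019  2.205] F [-1.75 -0.12  5.83] M [ 0.151  0.691 -0.073] op 0.0466
```

View pics/s1.png

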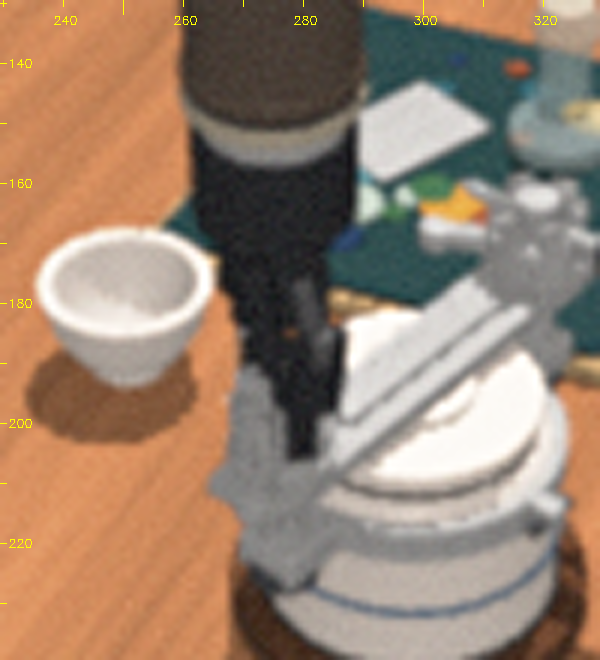

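Emit:
arm_command:
  commands:
    - [0,0,0,0.5]
    - [0,0,0.003,1]
    - [0,0,0.003,1]
    - [0,0,0.003,1]
    - [0,0,0.003,1]

```text
t: 3.9
eef_pos: [0.6087, 0.0462, 0.1824]
tcp_rot: [0.0, -0.138, 0.99, 0.0]
ft_force: [-2.0, 0.9, 7.0]
opening: 0.0467
```

```bash
python3 - <<'E'
from h import *
rep()
E
```

```text
t 3.9 p [0.6087 0.0462 0.1824] psi 105.82 j [-0.294  0.431  0.189  1.7   -0.094  1.018  1.774] F [-2.04  0.91  6.98] M [0.356 0.849 0.104] op 0.0467
```

Emit:
arm_command:
  commands:
    - [0,0,0.003,1]
    - [0,0,0.003,1]
    - [0,0,0.003,1]
    - [0,0,0.003,1]
    - [0,0,0.003,1]

```text
t: 4.32
eef_pos: [0.6087, 0.0467, 0.182]
tcp_rot: [0.0, 0.123, 0.992, 0.001]
ft_force: [-3.9, 2.8, 6.8]
opening: 0.0468
```

Emit:
arm_command:
  commands:
    - [0,0,0.003,1]
    - [0,0,0.003,1]
    - [0,0,0.003,1]
    - [0,0,0.003,1]
    - [0,0,0.003,1]

```text
t: 4.73
eef_pos: [0.6089, 0.0472, 0.1816]
tcp_rot: [0.0, 0.376, 0.927, 0.001]
ft_force: [-3.5, 4.2, 5.8]
opening: 0.0467
```

```bash
python3 - <<'E'
from h import *
rep()
E
```

```text
t 4.733 p [0.6089 0.0472 0.1816] psi 45.87 j [-0.466  0.451  0.427  1.713 -0.215  1.022  0.836] F [-3.49  4.2   5.8 ] M [0.717 0.572 0.067] op 0.0467
```

Emit:
arm_command:
  commands:
    - [0,0,0.003,1]
    - [0,0,0.003,1]
    - [0,0,0.003,1]
    - [0,0,0.003,1]
    - [0,0,0.003,1]

```text
t: 5.15
eef_pos: [0.6094, 0.0475, 0.1812]
tcp_rot: [0.0, 0.603, 0.798, 0.002]
ft_force: [-1.4, 3.6, 5.5]
opening: 0.0464
```

Emit:
arm_command:
  commands:
    - [0,0,0.003,1]
    - [0,0,0.003,1]
    - [0,0,0.003,1]
    - [0,0,0.003,1]
    - [0,0,0.003,1]

```text
t: 5.57
eef_pos: [0.6099, 0.0475, 0.1808]
tcp_rot: [-0.0, 0.789, 0.615, 0.002]
ft_force: [1.1, 3.3, 3.5]
opening: 0.0466
```

Emit:
arm_command:
  commands:
    - [0,0,0.003,1]
    - [0,0,0.003,1]
    - [0,0,0.003,1]
    - [0,0,0.003,1]
    - [0,0,0.003,1]

```text
t: 5.98
eef_pos: [0.6104, 0.0472, 0.1803]
tcp_rot: [-0.0, 0.921, 0.39, 0.002]
ft_force: [1.5, 2.5, 3.4]
opening: 0.0465
```

```bash
python3 - <<'E'
from h import *
rep()
E
```

```text
t 5.983 p [0.6104 0.0472 0.1803] psi -44.11 j [-0.722  0.538  0.815  1.729 -0.443  1.064 -0.528] F [1.51 2.55 3.4 ] M [ 0.614 -0.513  0.038] op 0.0465
```

Emit:
arm_command:
  commands:
    - [0,0,0.003,1]
    - [0,0,0.003,1]
    - [0,0,0.003,1]
    - [0,0,0.003,1]
    - [0,0,0.003,1]

```text
t: 6.4
eef_pos: [0.6107, 0.0468, 0.18]
tcp_rot: [-0.0, 0.99, 0.138, 0.002]
ft_force: [3.3, 2.5, 3.6]
opening: 0.0467
```

Emit:
arm_command:
  commands:
    - [0,0,0.003,1]
    - [0,0,0.003,1]
    - [0,0,0.003,1]
    - [0,0,0.003,1]
    - [0,0,0.003,1]

```text
t: 6.82
eef_pos: [0.6107, 0.0462, 0.1795]
tcp_rot: [-0.0, 0.992, -0.123, 0.002]
ft_force: [3.4, -0.1, 3.8]
opening: 0.0466
```

```bash
python3 - <<'E'
from h import *
rep()
E
```

```text
t 6.817 p [0.6107 0.0462 0.1795] psi -104.13 j [-0.862  0.656  1.084  1.738 -0.636  1.141 -1.402] F [ 3.45 -0.06  3.79] M [ 0.003 -0.533  0.081] op 0.0466
```

Emit:
arm_command:
  commands:
    - [0,0,0.003,1]
    - [0,0,0.003,1]
    - [0,0,0.003,1]
    - [0,0,0.003,1]
    - [0,0,0.003,1]

```text
t: 7.23
eef_pos: [0.6104, 0.0457, 0.1791]
tcp_rot: [-0.001, 0.927, -0.376, 0.002]
ft_force: [1.9, -0.6, 5.9]
opening: 0.0465
```

```bash
python3 - <<'E'
from h import *
rep()
E
```

```text
t 7.233 p [0.6104 0.0457 0.1791] psi -134.14 j [-0.911  0.735  1.211  1.741 -0.738  1.201 -1.836] F [ 1.88 -0.58  5.87] M [-0.219 -0.191  0.113] op 0.0465
```

Emit:
arm_command:
  commands:
    - [0,0,0,0]
    - [0,0,0,0]
    - [0,0,0,0]
    - [0,0,-0.2,-0.5]
    - [0,0,0,-1]
  gripper: 1

```text
t: 7.65
eef_pos: [0.6088, 0.0455, 0.1842]
tcp_rot: [0.0, 0.955, -0.298, 0.0]
ft_force: [0.2, -0.6, -0.3]
opening: 0.0853
```

Emit:
arm_command:
  commands:
    - [0,0,0,-1]
    - [0,0,0,-1]
    - [0,0,0,-1]
    - [0,0,0,-1]
    - [0,0,0,-1]

```text
t: 8.07
eef_pos: [0.6086, 0.0456, 0.184]
tcp_rot: [-0.0, 0.999, -0.039, 0.0]
ft_force: [0.8, -0.3, -0.2]
opening: 0.0855
```

Emit:
arm_command:
  commands:
    - [0,0,0,-1]
    - [0,0,0,-1]
    - [0,0,0,-1]
    - [0,0,0,-1]
    - [0,0,0,-1]

```text
t: 8.48
eef_pos: [0.6086, 0.0456, 0.184]
tcp_rot: [-0.0, 0.975, 0.221, 0.0]
ft_force: [-0.2, -0.3, 0.0]
opening: 0.0854
```

```bash
python3 - <<'E'
from h import *
rep()
E
```

```text
t 8.483 p [0.6086 0.0456 0.184 ] psi -64.47 j [-0.776  0.567  0.911  1.73  -0.498  1.094 -0.829] F [-0.25 -0.27  0.01] M [-0.006  0.002  0.007] op 0.0854
```

Emit:
arm_command:
  commands:
    - [0,0,0,-1]
    - [0,0,0,-1]
    - [0,0,0,-1]
    - [0,0,0,-1]
    - [0,0,0,-1]

```text
t: 8.9
eef_pos: [0.6087, 0.0456, 0.1841]
tcp_rot: [-0.0, 0.885, 0.466, 0.0]
ft_force: [0.4, 0.4, 0.5]
opening: 0.0852
```

Emit:
arm_command:
  commands:
    - [0,0,0,-1]
    - [0,0,0,-1]
    - [0,0,0,-1]
    - [0,0,0,-1]
    - [0,0,0,-1]

```text
t: 9.32
eef_pos: [0.6086, 0.0455, 0.1841]
tcp_rot: [0.0, 0.734, 0.679, 0.0]
ft_force: [-0.7, -0.4, -0.3]
opening: 0.0854
```

Emit:
arm_command:
  commands:
    - [0,0,0,-1]
    - [0,0,0,-1]
    - [0,0,0,-1]
    - [0,0,0,-1]
    - [0,0,0,-1]

```text
t: 9.73
eef_pos: [0.6086, 0.0455, 0.1841]
tcp_rot: [0.0, 0.533, 0.846, 0.0]
ft_force: [-0.4, -0.7, 0.2]
opening: 0.0852
```

Emit:
arm_command:
  commands:
    - [0,0,0,-1]
    - [0,0,0,-1]
    - [0,0,0,-1]
    - [0,0,0,-1]
    - [0,0,0,-1]

```text
t: 10.15
eef_pos: [0.6086, 0.0455, 0.1841]
tcp_rot: [0.0, 0.296, 0.955, 0.0]
ft_force: [-0.5, -0.0, 0.5]
opening: 0.0849
```

Emit:
arm_command:
  commands:
    - [0,0,0,-1]
    - [0,0,0,-1]
    - [0,0,0,-1]
    - [0,0,0,-1]
    - [0,0,0,-1]

```text
t: 10.57
eef_pos: [0.6087, 0.0455, 0.1841]
tcp_rot: [0.0, 0.039, 0.999, 0.0]
ft_force: [-0.2, 0.3, -0.6]
opening: 0.0856
```

```bash
python3 - <<'E'
from h import *
rep();plan([.6092,.0468,.1785],105.9,4)
E
```

```text
t 10.567 p [0.6087 0.0455 0.1841] psi 85.52 j [-0.351  0.433  0.268  1.703 -0.13   1.022  1.454] F [-0.2   0.33 -0.62] M [-0.001 -0.006  0.005] op 0.0856
[[-0.0, 0.01, 0.05, -0.85], [-0.0, 0.01, 0.05, -0.85], [-0.01, 0.01, 0.05, -0.85], [-0.01, 0.01, 0.05, -0.85]]
maxrow mm 1.5588457268119895
```

Emit:
arm_command:
  commands:
    - [0,0.01,0.05,-0.85]
    - [0,0.01,0.05,-0.85]
    - [-0.01,0.01,0.05,-0.85]
    - [-0.01,0.01,0.05,-0.7]
    - [0,0,0,0]

```text
t: 10.98
eef_pos: [0.6091, 0.0467, 0.1779]
tcp_rot: [0.0, -0.13, 0.992, 0.0]
ft_force: [0.4, 0.1, -0.2]
opening: 0.0854
```

Emit:
arm_command:
  commands:
    - [0,0,0,0]
    - [0,0,0,0]
    - [0,0,0,0]
    - [0,0,0,0]
    - [0,0,0,0.5]
  gripper: -1
  newtons: 60

```text
t: 11.4
eef_pos: [0.6094, 0.0465, 0.1785]
tcp_rot: [0.0, -0.101, 0.995, -0.0]
ft_force: [-1.7, -1.0, 3.6]
opening: 0.0466
```

```bash
python3 - <<'E'
from h import *
rep()
E
```

```text
t 11.4 p [0.6094 0.0465 0.1785] psi 101.57 j [-0.306  0.437  0.204  1.703 -0.101  1.011  1.706] F [-1.65 -1.04  3.6 ] M [-0.343  0.245  0.12 ] op 0.0466
```

Emit:
arm_command:
  commands:
    - [0,0,0.003,1]
    - [0,0,0.003,1]
    - [0,0,0.003,1]
    - [0,0,0.003,1]
    - [0,0,0.003,1]

```text
t: 11.82
eef_pos: [0.6094, 0.0466, 0.1781]
tcp_rot: [0.0, 0.163, 0.987, -0.0]
ft_force: [-1.9, -1.2, 4.7]
opening: 0.0466
```

```bash
python3 - <<'E'
from h import *
rep()
E
```

```text
t 11.817 p [0.6094 0.0466 0.1781] psi 71.26 j [-0.393  0.445  0.324  1.71  -0.162  1.012  1.231] F [-1.86 -1.21  4.72] M [-0.411  0.397  0.101] op 0.0466
```

Emit:
arm_command:
  commands:
    - [0,0,0.003,1]
    - [0,0,0.003,1]
    - [0,0,0.003,1]
    - [0,0,0.003,1]
    - [0,0,0.003,1]

```text
t: 12.23
eef_pos: [0.6095, 0.0467, 0.1777]
tcp_rot: [0.0, 0.413, 0.911, 0.0]
ft_force: [-1.2, -0.7, 4.1]
opening: 0.0469
```

```bash
python3 - <<'E'
from h import *
rep()
E
```

```text
t 12.233 p [0.6095 0.0467 0.1777] psi 41.26 j [-0.48   0.459  0.446  1.716 -0.226  1.017  0.766] F [-1.17 -0.71  4.11] M [-0.357  0.432  0.103] op 0.0469
```

Emit:
arm_command:
  commands:
    - [0,0,0.003,1]
    - [0,0,0.003,1]
    - [0,0,0.003,1]
    - [0,0,0.003,1]
    - [0,0,0.003,1]

```text
t: 12.65
eef_pos: [0.6096, 0.0467, 0.1773]
tcp_rot: [0.0, 0.634, 0.773, 0.0]
ft_force: [0.1, -0.8, 4.2]
opening: 0.0464
```

```bash
python3 - <<'E'
from h import *
rep()
E
```

```text
t 12.65 p [0.6096 0.0467 0.1773] psi 11.26 j [-0.567  0.48   0.572  1.722 -0.297  1.026  0.306] F [ 0.09 -0.81  4.23] M [-0.211  0.469  0.063] op 0.0464
```

Emit:
arm_command:
  commands:
    - [0,0,0.003,0.6]
    - [0,0,0.003,0.6]
    - [0,0,0.003,0.6]
    - [0,0,0.003,0.6]
    - [0,0,0.003,0.6]

```text
t: 13.07
eef_pos: [0.6097, 0.0468, 0.1771]
tcp_rot: [0.0, 0.747, 0.665, 0.0]
ft_force: [-0.4, -0.1, 5.9]
opening: 0.0465
```

```bash
python3 - <<'E'
from h import *
rep()
E
```

```text
t 13.067 p [0.6097 0.0468 0.1771] psi -6.62 j [-0.618  0.497  0.65   1.726 -0.342  1.034  0.035] F [-0.41 -0.13  5.91] M [-0.127  0.598  0.072] op 0.0465
```

Emit:
arm_command:
  commands:
    - [0,0,0.003,1]
    - [0,0,0.003,1]
    - [0,0,0.003,1]
    - [0,0,0.003,1]
    - [0,0,0.003,1]

```text
t: 13.48
eef_pos: [0.6098, 0.0468, 0.1766]
tcp_rot: [0.0, 0.894, 0.448, 0.001]
ft_force: [-0.0, -1.5, 5.4]
opening: 0.0465
```

```bash
python3 - <<'E'
from h import *
rep()
E
```

```text
t 13.483 p [0.6098 0.0468 0.1766] psi -36.74 j [-0.702  0.533  0.783  1.732 -0.425  1.054 -0.415] F [-0.05 -1.51  5.42] M [-0.104  0.35   0.09 ] op 0.0465
```

Emit:
arm_command:
  commands:
    - [0,0,0.003,0.8]
    - [0,0,0.003,0.8]
    - [0,0,0.003,0.8]
    - [0,0,0.003,0.8]
    - [0,0,0.003,0.8]

```text
t: 13.9
eef_pos: [0.6099, 0.0467, 0.1763]
tcp_rot: [0.0, 0.967, 0.253, 0.001]
ft_force: [-1.5, -1.1, 6.7]
opening: 0.0464
```

```bash
python3 - <<'E'
from h import *
rep()
E
```

```text
t 13.9 p [0.6099 0.0467 0.1763] psi -60.68 j [-0.765  0.571  0.891  1.736 -0.498  1.076 -0.767] F [-1.49 -1.13  6.66] M [-0.104  0.341  0.096] op 0.0464
```

Emit:
arm_command:
  commands:
    - [0,0,0.003,0.8]
    - [0,0,0.003,0.8]
    - [0,0,0.003,0.8]
    - [0,0,0.003,0.8]
    - [0,0,0.003,0.8]

```text
t: 14.32
eef_pos: [0.6099, 0.0465, 0.176]
tcp_rot: [-0.0, 0.999, 0.046, 0.001]
ft_force: [-1.8, -1.7, 6.9]
opening: 0.0469
```

```bash
python3 - <<'E'
from h import *
rep()
E
```

```text
t 14.317 p [0.6099 0.0465 0.176 ] psi -84.69 j [-0.822  0.618  0.999  1.739 -0.577  1.107 -1.116] F [-1.78 -1.69  6.9 ] M [-0.117  0.363  0.177] op 0.0469
```

Emit:
arm_command:
  commands:
    - [0,0,0.003,0.8]
    - [0,0,0.003,0.8]
    - [0,0,0.003,0.8]
    - [0,0,0.003,0.8]
    - [0,0,0.003,0.8]

```text
t: 14.73
eef_pos: [0.6099, 0.0465, 0.1756]
tcp_rot: [-0.0, 0.987, -0.162, 0.001]
ft_force: [-2.0, -2.0, 8.5]
opening: 0.0466
```

```bash
python3 - <<'E'
from h import *
rep()
E
```

```text
t 14.733 p [0.6099 0.0465 0.1756] psi -108.68 j [-0.871  0.674  1.105  1.742 -0.658  1.147 -1.462] F [-1.97 -2.    8.48] M [-0.184  0.373  0.162] op 0.0466
```

Emit:
arm_command:
  commands:
    - [0,0,0.002,0.8]
    - [0,0,0.002,0.8]
    - [0,0,0.002,0.8]
    - [0,0,0.002,0.8]
    - [0,0,0,0]

```text
t: 15.15
eef_pos: [0.6099, 0.0464, 0.1754]
tcp_rot: [0.0, 0.946, -0.325, 0.001]
ft_force: [-2.3, -1.9, 9.4]
opening: 0.0467
```

```bash
python3 - <<'E'
from h import *
for i in range(1):rep()
d=snapshot("top");pickle.dump(d,open("top2.pkl","wb"));crop(d,205,160,305,235,8,"pics/t2.png")
d=snapshot("scene");pickle.dump(d,open("scene2.pkl","wb"));crop(d,230,150,330,240,7,"pics/s2.png")
rep()
E
```

```text
t 15.15 p [0.6099 0.0464 0.1754] psi -127.95 j [-0.903  0.725  1.186  1.744 -0.724  1.186 -1.741] F [-2.32 -1.91  9.38] M [-0.107  0.461 -0.117] op 0.0467
t 15.25 p [0.6099 0.0464 0.1754] psi -127.7 j [-0.902  0.724  1.185  1.744 -0.724  1.185 -1.738] F [-1.16 -0.93  8.31] M [-0.07   0.351 -0.199] op 0.0466
```

View pics/t2.png

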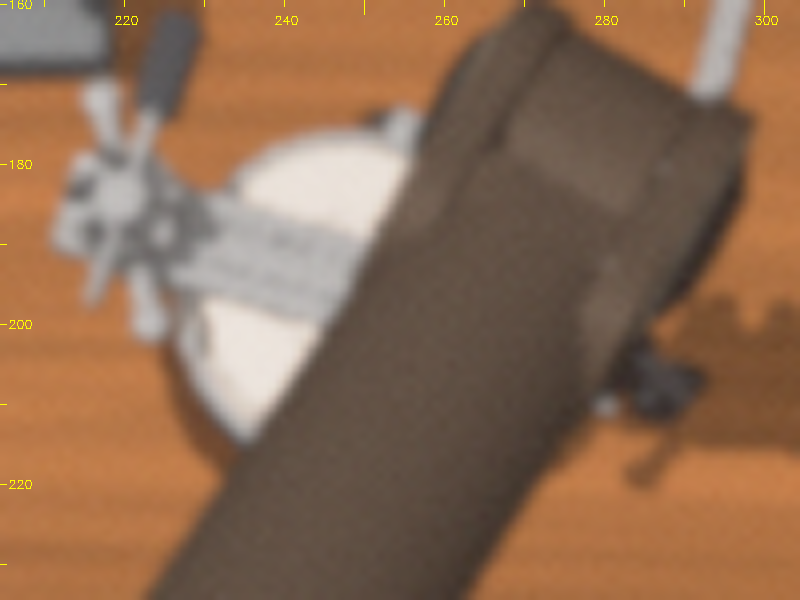

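View pics/s2.png

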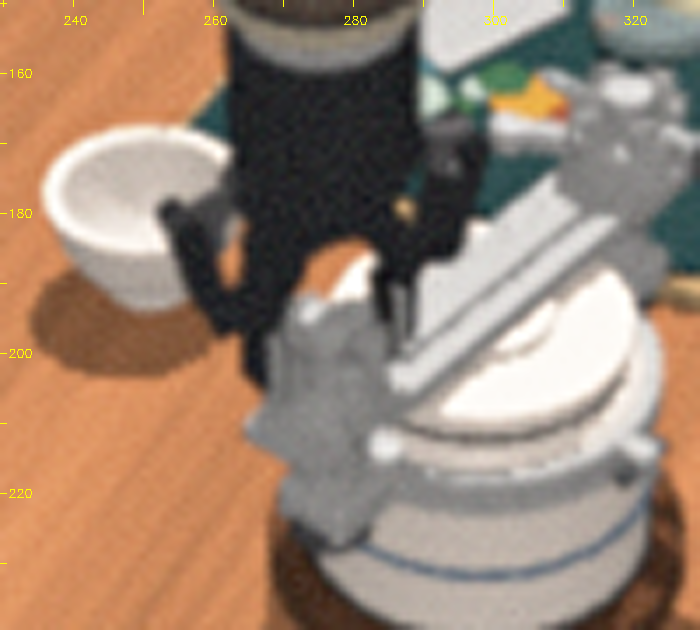

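```bash
python3 - <<'E'
from h import *
s=load("scene2");ims=[]
for z,a in ((.158,143),(.158,147),(.158,151)):
    crop(s,255,180,300,230,8,"pics/a.png",proj(s,nutmodel(.6082,.0474,z,a)));ims.append(cv2.imread("pics/a.png")[:, :360][:, 50:310])
cv2.imwrite("pics/o3.png",np.hstack(ims))
E
```

```text
(no output)
```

View pics/o3.png

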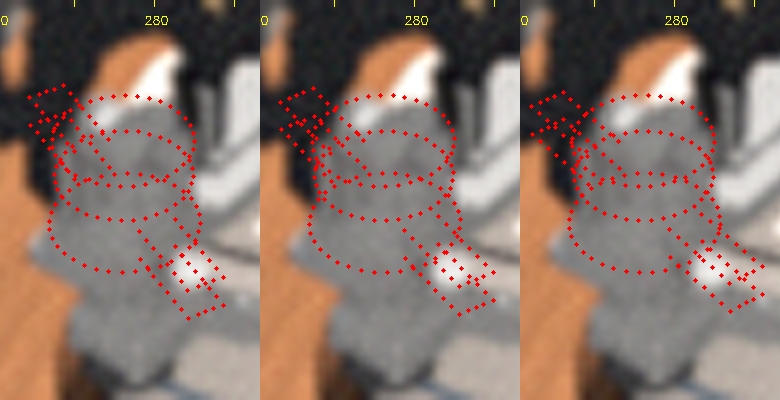

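Emit:
arm_command:
  commands:
    - [0,0,0,0.8]
    - [0,0,0,0.8]
    - [0,0,0,0.8]
    - [0,0,0.002,0.8]
    - [0,0,0.002,0.8]

```text
t: 15.67
eef_pos: [0.6098, 0.0463, 0.1751]
tcp_rot: [-0.0, 0.858, -0.514, 0.001]
ft_force: [-1.3, -2.3, 6.0]
opening: 0.0468
```

```bash
python3 - <<'E'
from h import *
for i in range(1):rep()
E
```

```text
t 15.667 p [0.6098 0.0463 0.1751] psi -151.88 j [-0.932  0.792  1.28   1.746 -0.805  1.24  -2.091] F [-1.3  -2.33  5.98] M [-0.355  0.213  0.254] op 0.0468
```

Emit:
arm_command:
  commands:
    - [0,0,0,0]
    - [0,0,0,0]
    - [0,0,0,0]
    - [0,0,-0.2,-0.5]
    - [0,0,0,-1]
  gripper: 1

```text
t: 16.08
eef_pos: [0.6095, 0.0471, 0.1803]
tcp_rot: [0.0, 0.897, -0.442, 0.0]
ft_force: [0.7, 0.4, -0.7]
opening: 0.0855
```

Emit:
arm_command:
  commands:
    - [0,0,0,-1]
    - [0,0,0,-1]
    - [0,0,0,-1]
    - [0,0,0,-1]
    - [0,0,0,-1]

```text
t: 16.5
eef_pos: [0.6093, 0.0472, 0.1799]
tcp_rot: [-0.0, 0.981, -0.193, 0.0]
ft_force: [0.3, 0.4, -0.3]
opening: 0.0854
```

Emit:
arm_command:
  commands:
    - [0,0,0,-1]
    - [0,0,0,-1]
    - [0,0,0,-1]
    - [0,0,0,-0.7]
    - [0,0,0,0]

```text
t: 16.92
eef_pos: [0.6093, 0.0471, 0.1802]
tcp_rot: [-0.001, 1.0, -0.001, 0.0]
ft_force: [0.2, 0.5, -0.6]
opening: 0.0854
```

```bash
python3 - <<'E'
from h import *
for i in range(1):rep()
d=snapshot("scene");pickle.dump(d,open("scene3.pkl","wb"))
s=d;ims=[]
for z,a in ((.158,119),(.158,123),(.158,127)):
    crop(s,255,180,300,230,8,"pics/a.png",proj(s,nutmodel(.6082,.0474,z,a)));ims.append(cv2.imread("pics/a.png")[:, :360][:, 50:310])
cv2.imwrite("pics/o4.png",np.hstack(ims))
plan([.6096,.0468,.1745],-89,2)
E
```

```text
t 16.917 p [0.6093 0.0471 0.1802] psi -90.14 j [-0.837  0.625  1.028  1.736 -0.591  1.124 -1.198] F [ 0.22  0.54 -0.58] M [-0.001  0.01  -0.004] op 0.0854
[[0.0, 0.0, 0.09, -0.12], [0.0, 0.0, 0.09, -0.12]]
maxrow mm 2.6999999999999997
```

View pics/o4.png

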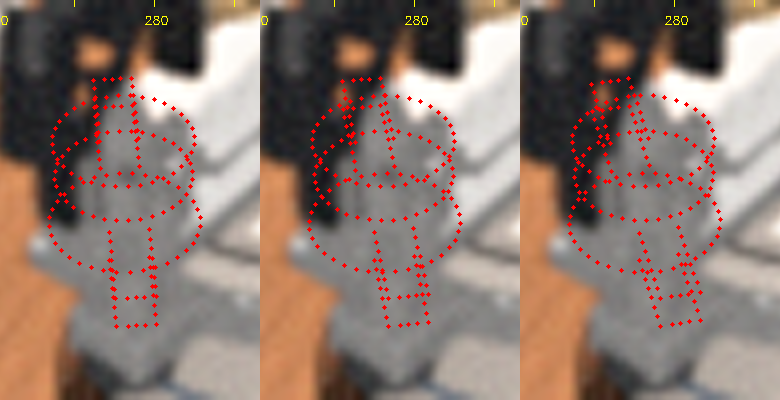

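Emit:
arm_command:
  commands:
    - [0,0,0.09,0]
    - [0,0,0.09,0]
    - [0,0,0,0]
    - [0,0,0,0]
    - [0,0,0,0]

```text
t: 17.38
eef_pos: [0.6092, 0.0469, 0.1743]
tcp_rot: [0.0, 1.0, -0.004, -0.0]
ft_force: [1.0, 0.2, 0.5]
opening: 0.0853
```

Emit:
arm_command:
  commands:
    - [0,0,0,0]
    - [0,0,0,0]
    - [0,0,0,0]
    - [0,0,0,0]
    - [0,0,0,0]
  gripper: -1
  newtons: 70

```text
t: 17.8
eef_pos: [0.6095, 0.0465, 0.1753]
tcp_rot: [-0.0, 1.0, -0.004, 0.0]
ft_force: [-3.1, -0.1, 6.6]
opening: 0.0469
```

```bash
python3 - <<'E'
from h import *
rep()
E
```

```text
t 17.8 p [0.6095 0.0465 0.1753] psi -90.45 j [-0.835  0.632  1.025  1.741 -0.597  1.117 -1.198] F [-3.06 -0.08  6.63] M [-0.212  0.453 -0.061] op 0.0469
```

Emit:
arm_command:
  commands:
    - [0,0,0,0.6]
    - [0,0,0.002,0.6]
    - [0,0,0.002,0.6]
    - [0,0,0.002,0.6]
    - [0,0,0.002,0.6]

```text
t: 18.22
eef_pos: [0.6094, 0.0466, 0.1751]
tcp_rot: [-0.0, 0.987, -0.161, 0.0]
ft_force: [-2.1, -0.9, 6.3]
opening: 0.0463
```

```bash
python3 - <<'E'
from h import *
rep()
E
```

```text
t 18.217 p [0.6094 0.0466 0.1751] psi -108.58 j [-0.871  0.675  1.104  1.743 -0.659  1.148 -1.46 ] F [-2.07 -0.93  6.27] M [-0.113  0.573  0.262] op 0.0463
```

Emit:
arm_command:
  commands:
    - [0,0,0.002,0.6]
    - [0,0,0.002,0.6]
    - [0,0,0.002,0.6]
    - [0,0,0.002,0.6]
    - [0,0,0.002,0.6]

```text
t: 18.63
eef_pos: [0.6094, 0.0466, 0.1748]
tcp_rot: [-0.0, 0.95, -0.314, 0.0]
ft_force: [-1.3, -0.2, 6.6]
opening: 0.0462
```

```bash
python3 - <<'E'
from h import *
rep()
d=snapshot("scene");pickle.dump(d,open("scene4.pkl","wb"))
s=d;ims=[]
for z,a in ((.157,82),(.157,86),(.157,90)):
    crop(s,255,180,300,230,8,"pics/a.png",proj(s,nutmodel(.6082,.0474,z,a)));ims.append(cv2.imread("pics/a.png")[:, :360][:, 50:310])
cv2.imwrite("pics/o5.png",np.hstack(ims))
rep()
E
```

```text
t 18.633 p [0.6094 0.0466 0.1748] psi -126.56 j [-0.901  0.722  1.18   1.744 -0.721  1.183 -1.721] F [-1.27 -0.22  6.59] M [-0.152  0.531  0.389] op 0.0462
t 18.683 p [0.6094 0.0466 0.1748] psi -126.82 j [-0.901  0.722  1.181  1.744 -0.721  1.184 -1.725] F [-3.46  0.48  8.08] M [0.11  0.6   0.194] op 0.0459
```

View pics/o5.png

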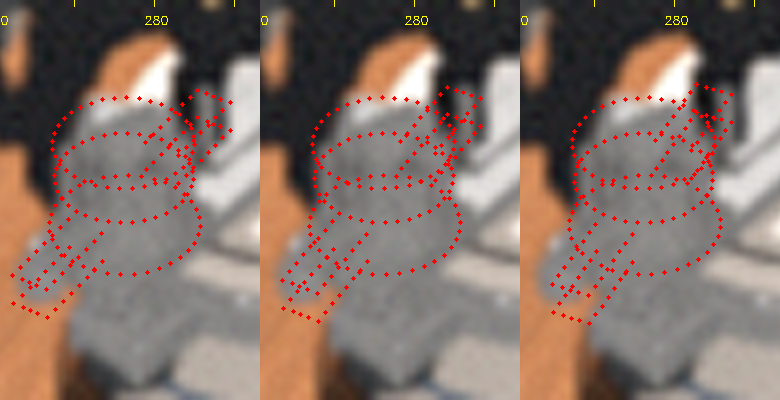

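Emit:
arm_command:
  commands:
    - [0,0,0.002,0.4]
    - [0,0,0.002,0.4]
    - [0,0,0.002,0.5]
    - [0,0,0,0.5]
    - [0,0,0,0]

```text
t: 19.1
eef_pos: [0.6095, 0.0467, 0.1747]
tcp_rot: [-0.0, 0.916, -0.402, 0.0]
ft_force: [-3.2, 0.7, 6.9]
opening: 0.0466
```

```bash
python3 - <<'E'
from h import *
rep()
E
```

```text
t 19.1 p [0.6095 0.0467 0.1747] psi -137.37 j [-0.916  0.752  1.224  1.745 -0.757  1.207 -1.878] F [-3.19  0.72  6.94] M [0.075 0.618 0.145] op 0.0466
```

Emit:
arm_command:
  commands:
    - [0,0,0,0]
    - [0,0,0,0]
    - [0,0,0,0]
    - [0,0,-0.5,0]
    - [0,0,-1,0]
  gripper: 1

```text
t: 19.52
eef_pos: [0.6076, 0.0474, 0.2171]
tcp_rot: [0.001, 0.916, -0.401, -0.002]
ft_force: [0.5, 0.4, -0.2]
opening: 0.0857
```

```bash
python3 - <<'E'
from h import *
rep()
d=snapshot("scene");pickle.dump(d,open("scene5.pkl","wb"))
s=d;ims=[]
for z,a in ((.158,70),(.158,74.4),(.158,79)):
    crop(s,255,180,300,230,8,"pics/a.png",proj(s,nutmodel(.6082,.0474,z,a)));ims.append(cv2.imread("pics/a.png")[:, :360][:, 20:280])
cv2.imwrite("pics/o6.png",np.hstack(ims))
crop(s,250,175,310,235,10,"pics/s5.png")
E
```

```text
t 19.517 p [0.6076 0.0474 0.2171] psi -137.22 j [-0.938  0.713  1.267  1.699 -0.708  1.28  -1.91 ] F [ 0.51  0.35 -0.19] M [ 0.025 -0.018  0.027] op 0.0857
```

View pics/o6.png

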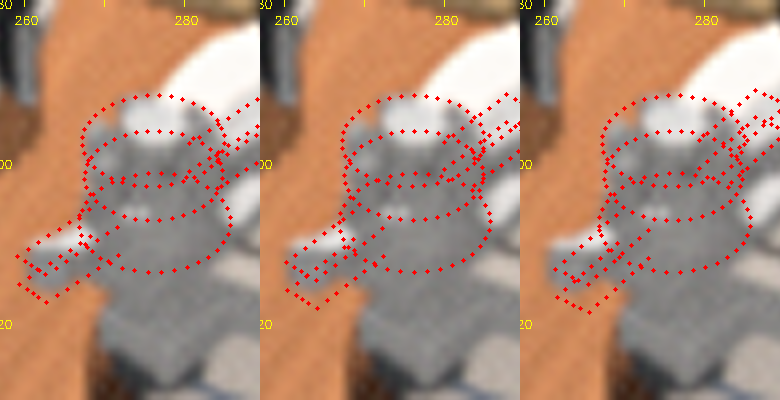

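View pics/s5.png

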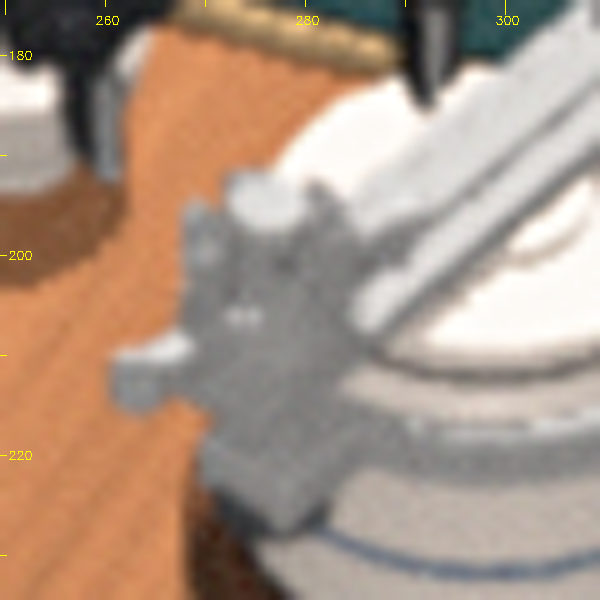

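```bash
python3 - <<'E'
from h import *
t=load("top0")
for n,uv in dict(big1=(330,242),big2=(318,254),pa=(346,178)).items(): print(n,onz(t,uv,.02 if n!='pa' else .085))
plan([.543,-.2355,.12],-108,10)
E
```

```text
big1 [ 0.48800259 -0.17082041  0.02      ]
big2 [ 0.4411798 -0.1257649  0.02     ]
pa [ 0.72389471 -0.21985099  0.085     ]
[[0.54, 0.8, 0.35, -0.49], [0.49, 0.83, 0.35, -0.49], [0.45, 0.85, 0.35, -0.49], [0.41, 0.87, 0.35, -0.49], [0.36, 0.89, 0.35, -0.49]]
[[0.32, 0.91, 0.35, -0.49], [0.27, 0.93, 0.35, -0.49], [0.22, 0.94, 0.35, -0.49], [0.17, 0.95, 0.35, -0.49], [0.12, 0.96, 0.35, -0.49]]
maxrow mm 30.891260900131606
```

Emit:
arm_command:
  commands:
    - [0.54,0.8,-0.1,-0.49]
    - [0.49,0.83,0,-0.49]
    - [0.45,0.85,0,-0.49]
    - [0.41,0.87,0.1,-0.49]
    - [0.36,0.89,0.4,-0.49]

```text
t: 19.98
eef_pos: [0.5766, -0.0954, 0.2092]
tcp_rot: [-0.0, 0.96, -0.279, 0.002]
ft_force: [0.8, 0.4, -0.3]
opening: 0.0856
```

Emit:
arm_command:
  commands:
    - [0.32,0.91,0.6,-0.49]
    - [0.27,0.93,0.6,-0.49]
    - [0.22,0.94,0.6,-0.49]
    - [0.17,0.95,0.6,-0.49]
    - [0.12,0.96,0.6,-0.49]

```text
t: 20.4
eef_pos: [0.5422, -0.2361, 0.1171]
tcp_rot: [0.0, 0.988, -0.154, 0.001]
ft_force: [0.7, -0.0, 0.8]
opening: 0.0855
```

```bash
python3 - <<'E'
from h import *
rep()
d=snapshot("top");pickle.dump(d,open("top6.pkl","wb"));crop(d,245,175,305,230,12,"pics/t6.png")
d=snapshot("scene");pickle.dump(d,open("scene6.pkl","wb"));crop(d,250,175,300,235,10,"pics/s6.png")
plan([.543,-.2355,.06],-108,5)
E
```

```text
t 20.4 p [ 0.5422 -0.2361  0.1171] psi -107.67 j [-0.342  0.672  0.99   1.842 -0.667  1.    -0.947] F [ 0.69 -0.04  0.81] M [ 0.021 -0.025  0.032] op 0.0855
[[0.02, -0.04, 0.37, -0.01], [0.02, -0.04, 0.37, -0.01], [0.02, -0.04, 0.37, -0.01], [0.02, -0.04, 0.37, -0.01], [0.02, -0.04, 0.37, -0.01]]
maxrow mm 11.180787092150533
```

View pics/t6.png

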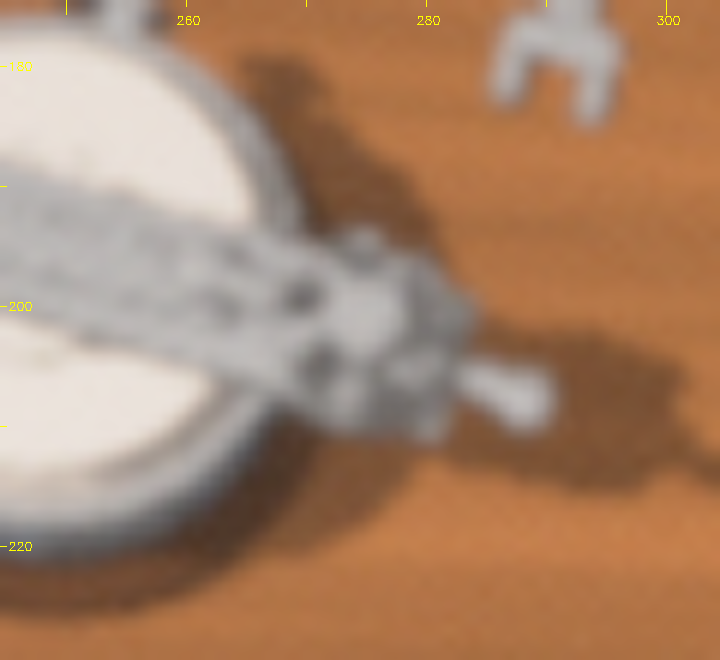

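View pics/s6.png

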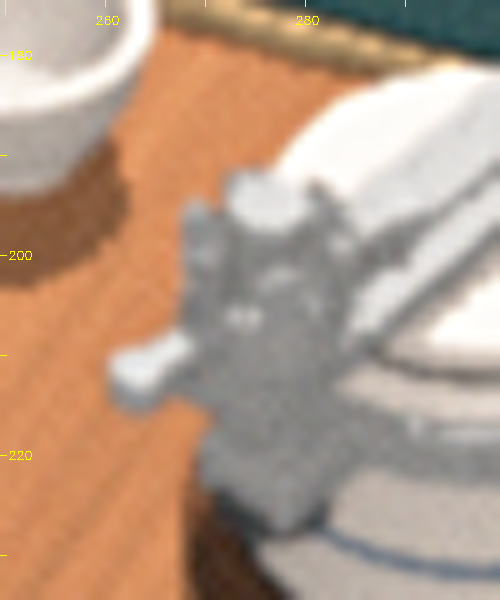

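```bash
python3 - <<'E'
from h import *
t=load("top6");s=load("scene6")
C=np.array([.6082,.0474])
for z in (.170,.1755):
  for nm,d,uvs in (("t",t,((288.5,207.5),(284.5,205.8))),("s",s,((263.8,211.0),))):
    for uv in uvs:
      v=onz(d,uv,z)[:2]-C; print(z,nm,uv,np.linalg.norm(v),np.degrees(np.arctan2(v[1],v[0]))+180)
# initial picture
t0=load("top0")
for z in (.177,.1825):
  v=onz(t0,(288.5,199.3),z)[:2]-C; print("init",np.linalg.norm(v),np.degrees(np.arctan2(v[1],v[0])))
# model wing fits
ims=[]
for a in (70,74.4,79):
    crop(t,255,180,300,220,14,"pics/a.png",proj(t,np.vstack([nutmodel(.6082,.0474,.158,a),circ((.6082,.0474,.2034),.012)])));ims.append(cv2.imread("pics/a.png")[200:500,180:440])
cv2.imwrite("pics/o7.png",np.hstack(ims))
E
```

```text
0.17 t (288.5, 207.5) 0.05317558339996591 72.18639581323283
0.17 t (284.5, 205.8) 0.03792511353436499 73.70978583409533
0.17 s (263.8, 211.0) 0.0455444591837761 64.81114163471159
0.1755 t (288.5, 207.5) 0.05321703000773512 71.20248873021136
0.1755 t (284.5, 205.8) 0.03799584867404959 72.32375395492481
0.1755 s (263.8, 211.0) 0.04957704521488055 70.58686675688416
init 0.05102209737328771 -76.65548937779992
init 0.05056576145788034 -77.66857339971503
```

View pics/o7.png

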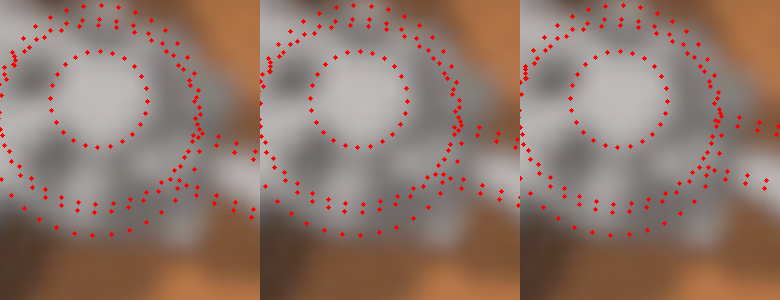

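```bash
python3 - <<'E'
from h import *
t=load("top6")
C=np.array([.6082,.0474])
crop(t,264,192,286,214,30,"pics/t6b.png")
for z in (.18,.19):
  for uv in ((269.5,199.3),(271.0,204.8)):
      v=onz(t,uv,z)[:2]-C; print(z,uv,np.linalg.norm(v),np.degrees(np.arctan2(v[1],v[0])))
E
```

```text
0.18 (269.5, 199.3) 0.01941343690827825 61.71915217487893
0.18 (271.0, 204.8) 0.015191262121625927 132.020735865108
0.19 (269.5, 199.3) 0.018682428212479434 66.55258375897697
0.19 (271.0, 204.8) 0.016394123529159792 136.11648862935047
```

View pics/t6b.png

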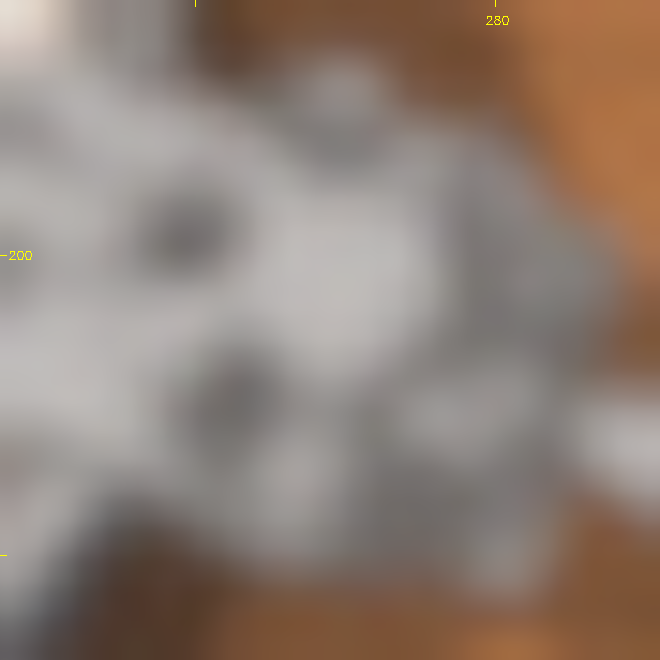

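Emit:
arm_command:
  commands:
    - [0,-0.02,0.7,0]
    - [0,-0.02,0.7,0]
    - [0,0,0.7,0]
    - [0,0,0.7,0]
    - [0,0,0,0]

```text
t: 20.92
eef_pos: [0.5415, -0.232, 0.0304]
tcp_rot: [-0.001, 0.988, -0.155, -0.002]
ft_force: [-1.0, -0.4, 0.4]
opening: 0.0852
```

```bash
python3 - <<'E'
from h import *
rep();plan([.5415,-.235,.005],-108.2,3)
E
```

```text
t 20.917 p [ 0.5415 -0.232   0.0304] psi -107.8 j [-0.275  0.775  0.876  1.892 -0.783  0.866 -0.872] F [-1.03 -0.37  0.43] M [-0.021 -0.013  0.02 ] op 0.0852
[[0.01, 0.03, 0.28, 0.02], [0.01, 0.03, 0.28, 0.02], [0.01, 0.03, 0.28, 0.02]]
maxrow mm 8.453401682163223
```

Emit:
arm_command:
  commands:
    - [0.01,0.03,0.27,0]
    - [0.01,0.03,0.27,0]
    - [0.01,0.03,0.27,0]
    - [0,0,0,0]
    - [0,0,0,0]

```text
t: 21.33
eef_pos: [0.5426, -0.2364, 0.0086]
tcp_rot: [-0.0, 0.988, -0.155, -0.0]
ft_force: [0.3, 0.3, 0.5]
opening: 0.0852
```

```bash
python3 - <<'E'
from h import *
rep();plan([.5415,-.235,.005],-108.2,1)
E
```

```text
t 21.333 p [ 0.5426 -0.2364  0.0086] psi -107.83 j [-0.248  0.804  0.844  1.895 -0.817  0.83  -0.844] F [0.26 0.3  0.5 ] M [-0.044 -0.03   0.042] op 0.0852
[[-0.05, -0.03, 0.12, 0.06]]
maxrow mm 4.0024992192379
```

Emit:
arm_command:
  commands:
    - [0,0,0,0]
    - [0,0,0,0]
    - [0,0,0,0]
    - [0,0,0,0]
    - [0,0,0,0]
  gripper: -1
  newtons: 40

```text
t: 21.75
eef_pos: [0.5427, -0.2362, 0.0087]
tcp_rot: [-0.0, 0.988, -0.155, 0.0]
ft_force: [0.0, -0.7, 0.0]
opening: 0.0256
```

```bash
python3 - <<'E'
from h import *
rep()
E
```

```text
t 21.75 p [ 0.5427 -0.2362  0.0087] psi -107.82 j [-0.248  0.803  0.844  1.896 -0.817  0.83  -0.844] F [ 0.02 -0.73  0.05] M [-0.029  0.025 -0.007] op 0.0256
```

Emit:
arm_command:
  commands:
    - [0,0,0.13,0]
    - [0,0,0,0]
    - [0,0,0,0]
    - [0,0,0,0]
    - [0,0,0,0]
  newtons: 60

```text
t: 22.17
eef_pos: [0.543, -0.2362, 0.0075]
tcp_rot: [-0.001, 0.988, -0.155, 0.001]
ft_force: [-8.7, 6.9, 32.4]
opening: 0.0186
```

```bash
python3 - <<'E'
from h import *
rep()
d=snapshot("scene");crop(d,180,250,280,340,7,"pics/s7.png")
E
```

```text
t 22.167 p [ 0.543  -0.2362  0.0075] psi -107.83 j [-0.245  0.804  0.841  1.896 -0.821  0.828 -0.84 ] F [-8.73  6.87 32.44] M [1.441 1.803 0.083] op 0.0186
```

View pics/s7.png

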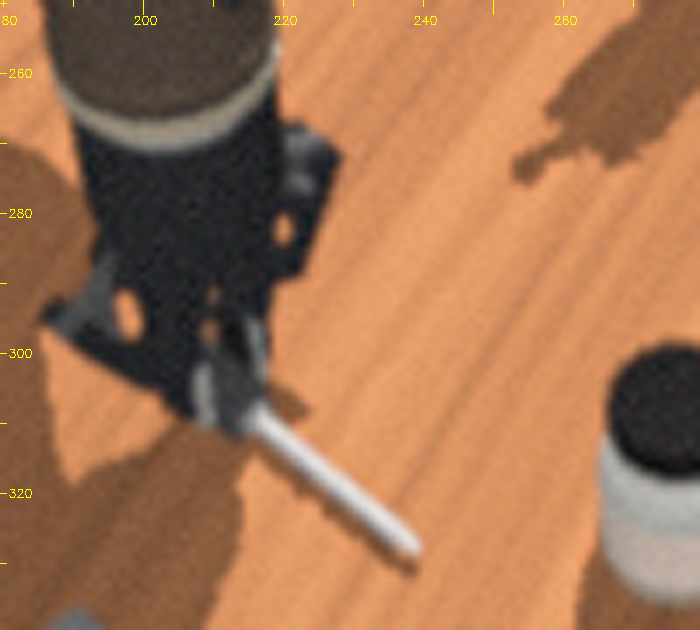

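Emit:
arm_command:
  commands:
    - [0,0,-0.2,0]
    - [0,0,-0.6,0]
    - [0,0,-0.8,0]
    - [0,0,-0.8,0]
    - [0,0,-0.8,0]

```text
t: 22.63
eef_pos: [0.542, -0.2361, 0.1011]
tcp_rot: [0.0, 0.988, -0.155, -0.001]
ft_force: [-0.1, 0.4, -2.0]
opening: 0.0182
```

```bash
python3 - <<'E'
from h import *
rep();plan([.454,.093,.1865],-106.5,15)
E
```

```text
t 22.633 p [ 0.542  -0.2361  0.1011] psi -107.83 j [-0.329  0.692  0.971  1.852 -0.687  0.977 -0.936] F [-0.14  0.43 -1.97] M [ 0.018 -0.087  0.028] op 0.0182
[[-0.41, -0.64, -0.19, -0.01], [-0.41, -0.64, -0.19, -0.01], [-0.41, -0.64, -0.19, -0.01], [-0.41, -0.64, -0.19, -0.01], [-0.41, -0.64, -0.19, -0.01]]
[[-0.41, -0.64, -0.19, -0.01], [-0.4, -0.64, -0.19, -0.01], [-0.4, -0.64, -0.19, -0.01], [-0.4, -0.64, -0.19, -0.01], [-0.4, -0.64, -0.19, -0.01]]
[[-0.4, -0.64, -0.19, -0.01], [-0.4, -0.64, -0.19, -0.01], [-0.4, -0.64, -0.19, -0.01], [-0.4, -0.64, -0.19, -0.01], [-0.4, -0.65, -0.19, -0.01]]
maxrow mm 23.595338522682823
```

Emit:
arm_command:
  commands:
    - [-0.5,-0.64,-0.4,-0.01]
    - [-0.5,-0.64,-0.4,-0.01]
    - [-0.5,-0.64,-0.4,-0.01]
    - [-0.5,-0.64,-0.4,-0.01]
    - [-0.5,-0.64,-0.4,-0.01]

```text
t: 23.05
eef_pos: [0.4994, -0.1209, 0.1607]
tcp_rot: [-0.0, 0.988, -0.152, -0.0]
ft_force: [0.6, 0.3, -0.7]
opening: 0.0187
```

Emit:
arm_command:
  commands:
    - [-0.5,-0.64,-0.3,-0.02]
    - [-0.5,-0.64,-0.3,-0.02]
    - [-0.5,-0.64,-0.2,-0.02]
    - [-0.4,-0.64,0,-0.02]
    - [-0.4,-0.64,0,-0.02]

```text
t: 23.47
eef_pos: [0.4623, -0.0085, 0.1847]
tcp_rot: [-0.001, 0.989, -0.147, 0.0]
ft_force: [0.7, -0.1, -1.7]
opening: 0.0182
```

```bash
python3 - <<'E'
from h import *
rep();plan([.454,.093,.192],-106.5,5)
E
```

```text
t 23.467 p [ 0.4623 -0.0085  0.1847] psi -106.91 j [-1.093  0.413  1.302  2.082 -0.479  0.999 -1.407] F [ 0.66 -0.11 -1.71] M [ 0.029 -0.011  0.027] op 0.0182
[[-0.25, -0.63, -0.05, -0.01], [-0.25, -0.63, -0.05, -0.01], [-0.25, -0.63, -0.05, -0.01], [-0.25, -0.63, -0.05, -0.01], [-0.25, -0.63, -0.05, -0.01]]
maxrow mm 20.388967605055434
```

Emit:
arm_command:
  commands:
    - [-0.25,-0.6,-0.05,-0.02]
    - [-0.25,-0.6,-0.05,-0.02]
    - [-0.25,-0.6,-0.05,0]
    - [-0.25,-0.6,-0.05,0]
    - [-0.2,-0.5,0,0]

```text
t: 23.88
eef_pos: [0.4531, 0.0854, 0.1905]
tcp_rot: [-0.0, 0.989, -0.145, -0.0]
ft_force: [0.2, 0.5, -2.7]
opening: 0.0182
```

```bash
python3 - <<'E'
from h import *
rep();plan([.454,.093,.192],-106.5,2)
E
```

```text
t 23.883 p [0.4531 0.0854 0.1905] psi -106.64 j [-1.325  0.424  1.345  2.078 -0.491  1.02  -1.59 ] F [ 0.2   0.49 -2.66] M [-0.015  0.006  0.011] op 0.0182
[[-0.02, -0.13, -0.02, -0.01], [-0.02, -0.13, -0.02, -0.01]]
maxrow mm 3.9912404086950213
```

Emit:
arm_command:
  commands:
    - [0,-0.13,0,0]
    - [0,-0.1,0,0]
    - [0,0,0,0]
    - [0,0,0,0]
    - [0,0,0,0]

```text
t: 24.3
eef_pos: [0.4556, 0.0894, 0.1906]
tcp_rot: [0.0, 0.989, -0.146, 0.0]
ft_force: [-0.3, -0.4, -1.0]
opening: 0.0179
```

```bash
python3 - <<'E'
from h import *
rep()
d=snapshot("top");pickle.dump(d,open("top8.pkl","wb"));crop(d,250,180,310,240,10,"pics/t8.png")
d=snapshot("scene");pickle.dump(d,open("scene8.pkl","wb"));crop(d,220,165,300,225,9,"pics/s8.png")
E
```

```text
t 24.3 p [0.4556 0.0894 0.1906] psi -106.78 j [-1.324  0.431  1.34   2.071 -0.497  1.024 -1.596] F [-0.31 -0.36 -0.99] M [ 0.02  -0.007 -0.017] op 0.0179
```

View pics/t8.png

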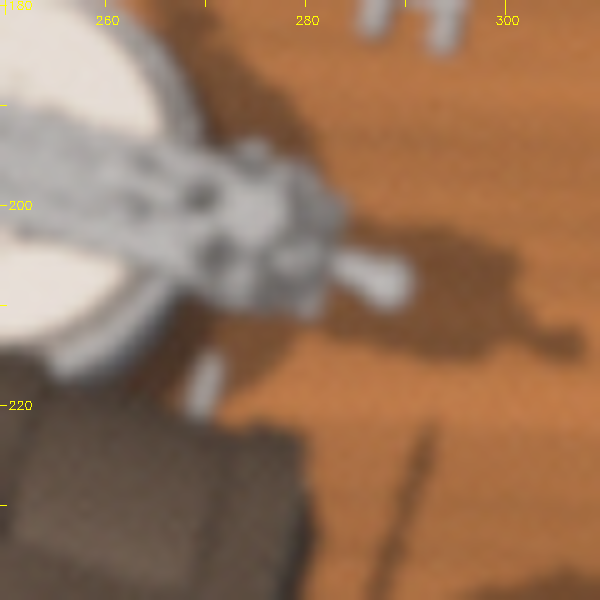

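View pics/s8.png

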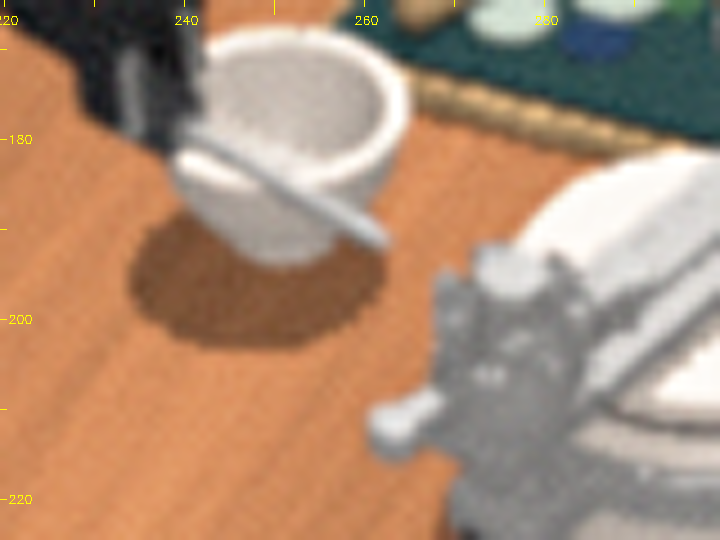

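```bash
python3 - <<'E'
from h import *
t=load("top8");s=load("scene8")
N=tri([(t,(270.9,215.2)),(s,(262,191.6))]);print("nose",N)
for uv in ((270.9,215.2),): print(onz(t,uv,.19))
C=np.array([.6082,.0474,.189]);u=np.array([np.cos(np.radians(-16.8)),np.sin(np.radians(-16.8)),0]);w=np.array([-u[1],u[0],0])
d=N-C;print("along",d@u,"lat",d@w,"dz",d[2])
# shank overlay given tcp
st=ctrl.get_state();p=np.array(st["eef_pos"])
for dz in (.0025,-.001,-.004):
  P=np.array([p+[0,0,dz]+u*k for k in np.linspace(.021,.111,10)])
  print(dz,np.round(proj(s,P[[0,9]]),1).tolist(),np.round(proj(t,P[[9]]),1).tolist())
hole=C-u*.025
print("entrance px",proj(t,[hole,C]),proj(s,[hole,C]))
E
```

```text
nose [0.55912293 0.05779949 0.19197688]
[0.55985766 0.05807286 0.19      ]
along -0.04998821549659219 lat -0.004229196315145323 dz 0.0029768799650660704
0.0025 [[240.7, 179.0], [263.0, 191.6]] [[271.1, 214.5]]
-0.001 [[240.8, 179.9], [263.0, 192.5]] [[271.1, 214.6]]
-0.004 [[240.8, 180.7], [263.1, 193.3]] [[271.1, 214.8]]
entrance px [[272.0873528  208.32071874]
 [274.35319966 201.59938055]] [[269.64634182 195.28588855]
 [276.19140654 198.97553086]]
```

Emit:
arm_command:
  commands:
    - [0,-0.13,0.13,0]
    - [0,0,0,0]
    - [0.2,0,0,0]
    - [0.2,0,0,0]
    - [0,0,0,0]

```text
t: 24.82
eef_pos: [0.4696, 0.0903, 0.1869]
tcp_rot: [0.0, 0.989, -0.145, 0.001]
ft_force: [0.3, -0.0, -1.9]
opening: 0.0182
```

```bash
cat >>h.py <<'E'
C=np.array([.6082,.0474,.189])
def pin():
    st=ctrl.get_state();p=np.array(st["eef_pos"]);a=np.radians(psi_of(st)[0]+90);u=np.array([np.cos(a),np.sin(a),0]);w=np.array([-u[1],u[0],0])
    d=p+[0,0,.0023]-C; print("nose along %.1f lat %.1f dz %.1f mm yaw %.1f"%(1e3*(d@u+.111),1e3*(d@w),1e3*d[2],np.degrees(a)),"F along %.1f lat %.1f z %.1f"%tuple(np.array(st["ft_force"])@np.c_[u,w,[0,0,1]]))
E
python3 - <<'E'
from h import *
rep();pin()
d=snapshot("top");pickle.dump(d,open("top9.pkl","wb"));crop(d,250,180,310,240,10,"pics/t9.png")
d=snapshot("scene");pickle.dump(d,open("scene9.pkl","wb"));crop(d,240,170,300,225,10,"pics/s9.png")
E
```

```text
t 24.817 p [0.4696 0.0903 0.1869] psi -106.69 j [-1.273  0.457  1.299  2.046 -0.519  1.027 -1.579] F [ 0.32 -0.01 -1.87] M [-0.005  0.031  0.047] op 0.0182
nose along -34.1 lat 1.3 dz 0.2 mm yaw -16.7 F along 0.3 lat 0.1 z -1.9
```

View pics/t9.png

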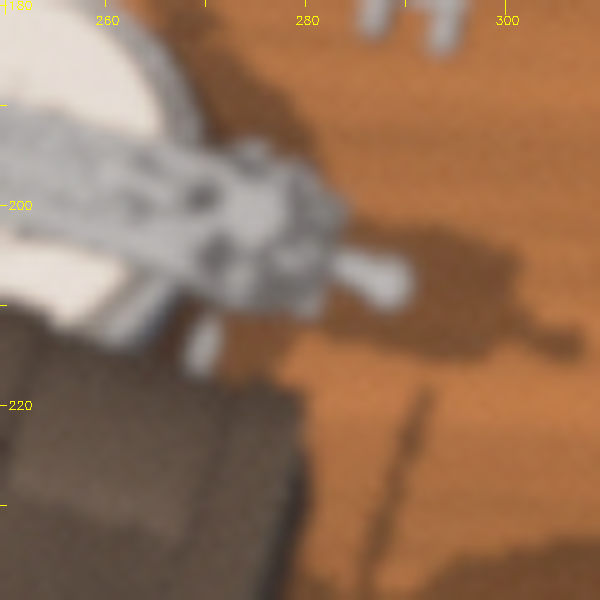

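View pics/s9.png

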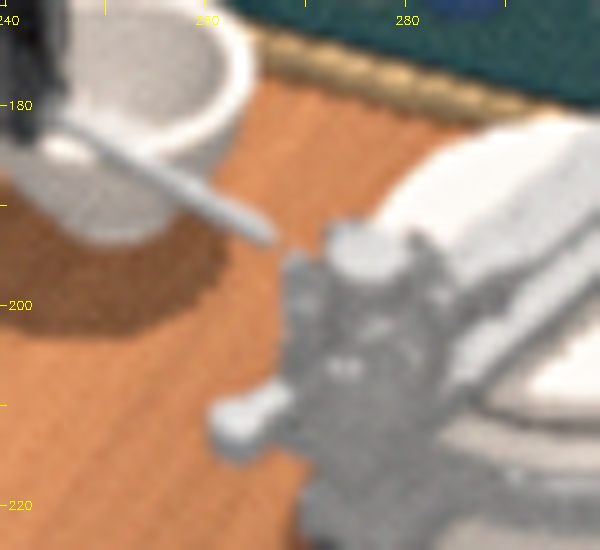

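Emit:
arm_command:
  commands:
    - [0.15,0.04,0,0]
    - [0.15,0,0,0]
    - [0.15,0,0,0]
    - [0,0,0,0]
    - [0,0,0,0]

```text
t: 25.33
eef_pos: [0.481, 0.0855, 0.1867]
tcp_rot: [0.0, 0.989, -0.145, 0.0]
ft_force: [0.2, 0.2, -2.2]
opening: 0.0183
```

```bash
python3 - <<'E'
from h import *
rep();pin()
E
```

```text
t 25.333 p [0.481  0.0855 0.1867] psi -106.71 j [-1.227  0.473  1.274  2.023 -0.53   1.037 -1.56 ] F [ 0.19  0.17 -2.23] M [-0.046  0.045 -0.002] op 0.0183
nose along -21.8 lat -0.1 dz -0.0 mm yaw -16.7 F along 0.1 lat 0.2 z -2.2
```

Emit:
arm_command:
  commands:
    - [0.15,0,0,0]
    - [0.15,0,0,0]
    - [0.15,0,0,0]
    - [0,0,0,0]
    - [0,0,0,0]

```text
t: 25.75
eef_pos: [0.4939, 0.0816, 0.1866]
tcp_rot: [0.0, 0.989, -0.145, 0.0]
ft_force: [0.4, 0.2, -1.7]
opening: 0.0181
```

```bash
python3 - <<'E'
from h import *
rep();pin()
E
```

```text
t 25.75 p [0.4939 0.0816 0.1866] psi -106.71 j [-1.183  0.491  1.249  1.996 -0.542  1.048 -1.544] F [ 0.39  0.21 -1.67] M [ 0.012  0.031 -0.013] op 0.0181
nose along -8.3 lat -0.1 dz -0.1 mm yaw -16.7 F along 0.3 lat 0.3 z -1.7
```

In the hole with no resistance, so I continue.

Emit:
arm_command:
  commands:
    - [0.2,0,0,0]
    - [0.2,0,0,0]
    - [0.2,0,0,0]
    - [0,0,0,0]
    - [0,0,0,0]

```text
t: 26.17
eef_pos: [0.5125, 0.0762, 0.1871]
tcp_rot: [0.0, 0.989, -0.145, 0.001]
ft_force: [2.4, 0.3, 1.4]
opening: 0.0183
```

```bash
python3 - <<'E'
from h import *
rep();pin()
E
```

```text
t 26.167 p [0.5125 0.0762 0.1871] psi -106.71 j [-1.128  0.515  1.22   1.958 -0.558  1.062 -1.523] F [2.45 0.34 1.44] M [-0.128 -0.728  0.015] op 0.0183
nose along 11.0 lat 0.1 dz 0.4 mm yaw -16.7 F along 2.2 lat 1.0 z 1.4
```

Emit:
arm_command:
  commands:
    - [0.2,0,0,0]
    - [0.2,0,0,0]
    - [0.2,0,0,0]
    - [0,0,0,0]
    - [0,0,0,0]

```text
t: 26.58
eef_pos: [0.5293, 0.071, 0.1869]
tcp_rot: [0.0, 0.989, -0.145, 0.001]
ft_force: [0.3, -0.9, 2.8]
opening: 0.0182
```

```bash
python3 - <<'E'
from h import *
rep();pin()
E
```

```text
t 26.583 p [0.5293 0.071  0.1869] psi -106.71 j [-1.076  0.54   1.193  1.92  -0.572  1.078 -1.506] F [ 0.25 -0.87  2.77] M [-0.195 -0.587  0.046] op 0.0182
nose along 28.6 lat -0.1 dz 0.2 mm yaw -16.7 F along 0.5 lat -0.8 z 2.8
```

Emit:
arm_command:
  commands:
    - [0.2,0,-0.02,0]
    - [0.2,0,0,0]
    - [0.2,0,0,0]
    - [0.2,0,0,0]
    - [0,0,0,0]

```text
t: 27.0
eef_pos: [0.5516, 0.0641, 0.1875]
tcp_rot: [0.0, 0.989, -0.145, -0.0]
ft_force: [-3.2, -0.1, 6.5]
opening: 0.0179
```

```bash
python3 - <<'E'
from h import *
rep();pin()
d=snapshot("top");pickle.dump(d,open("top10.pkl","wb"));crop(d,250,170,310,230,10,"pics/t10.png")
d=snapshot("scene");pickle.dump(d,open("scene10.pkl","wb"));crop(d,240,170,300,225,10,"pics/s10.png")
E
```

```text
t 27.0 p [0.5516 0.0641 0.1875] psi -106.71 j [-1.012  0.572  1.163  1.867 -0.59   1.103 -1.486] F [-3.24 -0.07  6.47] M [-0.034  0.114 -0.115] op 0.0179
nose along 52.0 lat -0.3 dz 0.8 mm yaw -16.7 F along -3.1 lat -1.0 z 6.5
```

View pics/s10.png

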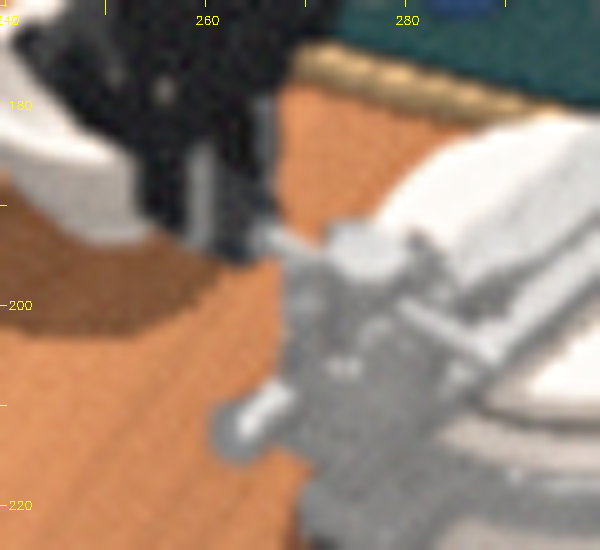

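View pics/t10.png

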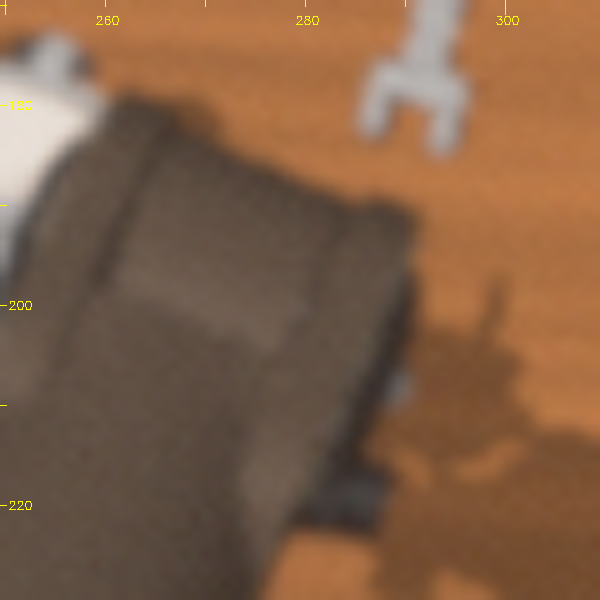

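Emit:
arm_command:
  commands:
    - [0.15,0,0.01,0]
    - [0,0,0,0]
    - [0,0,0,0]
    - [0,0,0,0]
    - [0,0,0,0]

```text
t: 27.52
eef_pos: [0.5554, 0.0631, 0.1873]
tcp_rot: [-0.0, 0.989, -0.145, -0.0]
ft_force: [-4.4, -0.2, 7.5]
opening: 0.0184
```

```bash
python3 - <<'E'
from h import *
rep();pin()
E
```

```text
t 27.517 p [0.5554 0.0631 0.1873] psi -106.7 j [-1.002  0.577  1.157  1.859 -0.593  1.107 -1.482] F [-4.35 -0.15  7.46] M [-0.059  0.608 -0.126] op 0.0184
nose along 55.9 lat -0.2 dz 0.6 mm yaw -16.7 F along -4.1 lat -1.4 z 7.5
```

Emit:
arm_command:
  commands:
    - [0,0,0,0]
    - [0,0,0,0]
    - [0,0,0,0]
    - [0,0,0,0]
    - [0,0,0,0]
  gripper: 1

```text
t: 27.93
eef_pos: [0.5554, 0.0634, 0.1868]
tcp_rot: [0.0, 0.989, -0.145, -0.0]
ft_force: [-0.7, -0.5, 0.6]
opening: 0.0776
```

Emit:
arm_command:
  commands:
    - [0,0,-0.5,0]
    - [0,0,-1,0]
    - [0,0,-1,0]
    - [0,0,-1,0]
    - [0,0,0,0]

```text
t: 28.35
eef_pos: [0.5578, 0.0625, 0.2969]
tcp_rot: [-0.001, 0.989, -0.145, 0.003]
ft_force: [1.5, -0.8, -0.1]
opening: 0.0855
```

```bash
python3 - <<'E'
from h import *
rep();plan([.42,-.10,.32],-106.7,10)
E
```

```text
t 28.35 p [0.5578 0.0625 0.2969] psi -106.71 j [-1.088  0.476  1.276  1.719 -0.475  1.298 -1.574] F [ 1.48 -0.82 -0.06] M [-0.035 -0.065 -0.031] op 0.0855
[[-0.28, 0.65, -0.08, -0.0], [-0.28, 0.65, -0.08, -0.0], [-0.28, 0.65, -0.08, -0.0], [-0.28, 0.65, -0.08, -0.0], [-0.28, 0.65, -0.08, -0.0]]
[[-0.28, 0.65, -0.08, -0.0], [-0.28, 0.65, -0.08, -0.0], [-0.28, 0.65, -0.08, -0.0], [-0.28, 0.65, -0.08, -0.0], [-0.28, 0.65, -0.08, -0.0]]
maxrow mm 21.367498683748643
```

Emit:
arm_command:
  commands:
    - [-0.28,0.65,-0.08,0]
    - [-0.28,0.65,-0.08,0]
    - [-0.28,0.65,-0.08,0]
    - [-0.28,0.65,-0.08,0]
    - [-0.28,0.65,-0.08,0]

```text
t: 28.77
eef_pos: [0.4865, -0.0187, 0.3034]
tcp_rot: [0.0, 0.989, -0.145, -0.0]
ft_force: [0.0, -0.3, 0.9]
opening: 0.0852
```

Emit:
arm_command:
  commands:
    - [-0.28,0.65,-0.08,0]
    - [-0.28,0.65,-0.08,0]
    - [-0.28,0.5,-0.08,0]
    - [-0.2,0.3,0,0]
    - [0,0,0,0]

```text
t: 29.18
eef_pos: [0.4388, -0.0699, 0.3108]
tcp_rot: [-0.004, 0.989, -0.146, -0.001]
ft_force: [-0.1, -1.2, -0.5]
opening: 0.0855
```

```bash
python3 - <<'E'
from h import *
rep()
d=snapshot("top");pickle.dump(d,open("top11.pkl","wb"));crop(d,205,160,305,235,8,"pics/t11.png");cv2.imwrite("pics/t11f.png",d["color"])
d=snapshot("scene");pickle.dump(d,open("scene11.pkl","wb"));crop(d,240,150,340,235,8,"pics/s11.png")
E
```

```text
t 29.183 p [ 0.4388 -0.0699  0.3108] psi -106.8 j [-1.343 -0.138  1.336  1.941  0.133  1.235 -1.917] F [-0.1  -1.16 -0.51] M [-0.003 -0.051 -0.001] op 0.0855
```

View pics/s11.png

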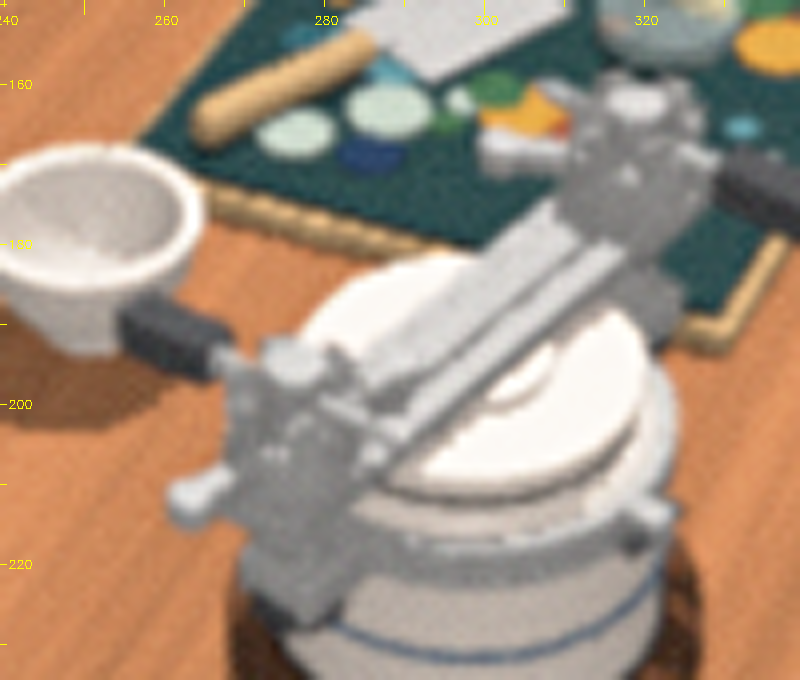

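View pics/t11.png

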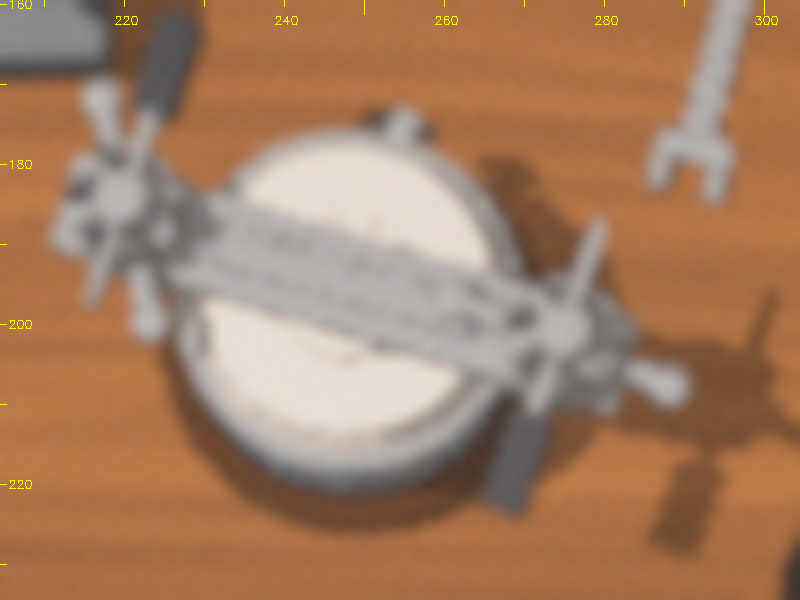

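View pics/t11f.png

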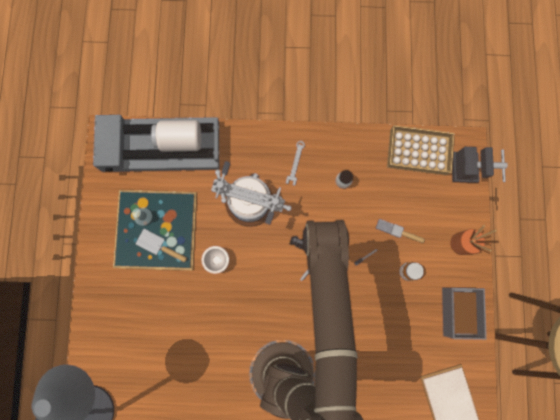

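The pin sits through the nut and stud, its nose clear on the far side at (280,187) in the top view. The handle is on the near side at (269,219), and the bystanders that can be seen have not moved. I'm handing in.

Emit:
arm_command:
  commands:
    - [0,0,0,0]
    - [0,0,0,0]
    - [0,0,0,0]
    - [0,0,0,0]
    - [0,0,0,0]

```text
t: 29.7
eef_pos: [0.4402, -0.068, 0.3112]
tcp_rot: [0.001, 0.989, -0.145, -0.0]
ft_force: [-0.1, -0.8, 0.5]
opening: 0.0856
```

```bash
python3 - <<'E'
from h import *
rep()
print(finish_job())
E
```

```text
t 29.7 p [ 0.4402 -0.068   0.3112] psi -106.7 j [-1.342 -0.12   1.336  1.939  0.127  1.234 -1.912] F [-0.05 -0.77  0.47] M [-0.036  0.022  0.002] op 0.0856
the job is handed in; nothing more can be done
None
```

I screwed the castle nut down about 1.6 turns, in three grips on its crown. It passed 0.25 N m about 25 to 30 degrees before the next slot, and I took it on to that slot only. The last torque read while it was turning was 0.39 N m, about 10 degrees short of the end, so I estimate 0.45 N m at the slot, well under 1.2 N m. I then pushed the middle-sized pin through nut and stud from the near side and handed in at 29.7 s.

- **Pin:** the last pictures show its nose well out on the far side, by about 55 mm from the stud axis by arm position. It met at most about 4 N along its axis going in.
- **Nut:** its wings lay along the strap, with no visible change after the pin went in. I did not measure its torque again after releasing it.
- **Disagreement:** before the pin went in, the camera put the nut at 71–72 degrees against 74.4 for exact slot alignment. The dark spots I took for slots gave no usable check.
- **Bench contact:** while I closed on the pin, the fingertips pressed the bench with about 32 N for a moment.
- **Other things:** those that could be seen had not moved. The arm hid part of the bench, including most of the large pin, in the last top view.

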